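Load, close and lock the sloping membrane flow cell

ROBOT

A 6-joint arm with a two-finger parallel gripper is mounted at the origin on a cart in front of the work surface, level with it; the furniture and walls round the work are solid. World frame = base frame: x ahead of the robot, y to its left, z up, the work surface at z = 0. Lengths are in m, angles in degrees, forces in N, time in s.
With the tool pointing down it reaches from about 0.375 to 0.9 m from the base axis. Payload 3.1 kg.
Tool frame: the origin (TCP) lies between the finger pads; the fingertips stand 22 mm ahead of it and the grasp point (between the pads) lies 3 mm ahead of it; y points along the fingers, x is the direction in which the jaws open and shut, and the axes are right-handed (so a half turn about y gives the same grasp; the last joint's range is limited). The gripper opens to 87 mm and grips with 3 to 60 N. Pads are 19 mm wide; open, the fingers measure 117 mm over their backs; the gripper's body (75 mm by 190 mm) begins 51 mm behind the grasp point.
Start: joints at [-85.056, 30.224, 82.088, -0, 67.689, -10.227], TCP at [0.164, -0.603, 0.245] pointing down, gripper open.
Joint ranges: [-176.69, 176.69], [-43.24, 126.21], [12.49, 139.97], [-82, 262], [0, 151.66], [-163.58, 163.58]. Speed limits (degrees/s): [159.86, 159.86, 180, 180, 180, 180].

INTERFACE

Orientations are given as a 3x3 rotation matrix whose columns are the frame's x, y, z axes.
In Python, from rig import bot, imaging, workorder gives the robot as it stands. The module is installed in compiled form; this text tells all that it offers.
- The arm moves only by the tool drive_tool, never from a script. Its argument "commands" is a list of rows, each an object of numbers: "dx", "dy", "dz": the shift along the tool's x, y, z normalised to -1 to 1, where 1 is 4 cm; "wx", "wy", "wz": the turn, a rotation vector about the tool's x, y, z normalised to -1 to 1, where 1 is pi/2 rad; "grip": the finger opening in mm, from 0 to 87. In form: [{"dx": .., "dy": .., "dz": .., "wx": .., "wy": .., "wz": .., "grip": ..}, ...]. A call has 1 to 8 rows; each row shifts and turns the commanded pose from where the row before left it, along the tool's axes as they then stand; what a row does not reach is not made up. A row lasts 1/8 s, in which the tool goes at most 62.5 mm and 10.7 degrees, less where a joint would pass 70% of its speed; a pose out of reach is approached as far as the arm can. A call with a number of a shift or a turn outside -1 to 1 is refused whole. A call with a gripper value outside its range is refused whole. The fingers move at their own pace and stop on an object; the grip force is fixed at half the most. Time passes only in rows, so rows that do not move let the fingers close. It gives the time, the measured TCP pose, the force and the opening at its end, in the units of the state.
- bot.read_state(): the state, without advancing time (a new reading comes with each control period).
- imaging.capture(name): name is "scene" or "top"; returns (picture, depth): 400x640x3 uint8, red, green, blue; 400x640 float32, m along the optical axis (not along the pixel's ray), 0 where there is no reading.
- imaging.get_calibration(name): a dict with "mtx" (3x3 intrinsics, pixels), "world_to_cam" (4x4, takes a point from world to camera coordinates). Camera axes: x right, y down, z forward; pixel columns grow to the right and rows downward; lengths in m; the calibration is good to about 2 mm. A picture is of the moment at which its call begins. get_calibration takes no time and is no camera call.
- workorder.hand_in(): hands the job in, once; it reports no verdict.
The state is a dict: "time_s": time; "joint_positions": joint angles; "qvel": joint speeds; "tau": joint torques, N m; "position": TCP position; "tcp_rot": TCP orientation; "force": force on the tool from outside, world axes, zero at the start; "moment": the same for the moment, N m; "opening": opening from 0.0 (shut) to 1.0 (fully open).
Only numpy, scipy, OpenCV 4.12 (cv2) and the standard library are available. Lean on these libraries where they do the work, as an engineer would, in place of code of your own. Each camera call takes 0.05 s, during which the arm holds its last target. There are 200 camera calls.

TASK

Load the membrane cassette handle-up into the pocket of the sloping flow cell, lower the hinged clamping frame gently onto it by its bar handle (do not let it drop), then turn all three orange bolt knobs clockwise fully to their locked stops. Leave the glassware around it standing where it is.

Things in the scene. Friction and masses are not known exactly. Their poses are not given: they have to be found in the camera images.
- bed: Flow cell body, a grey block on a fixed stand; its top slopes up away from the robot at 25 degrees. Origin: centre of the pocket floor, 90 mm above the worktop; x up the slope to the hinge, y left along the hinge, z out of the slope. Pocket 104 mm (x) by 94 mm (y), floor at z = 0, rails 9 mm high. The frame's hinge axis is parallel to y through x = 78, z = 14 mm.
- cassette: Membrane cassette, 0.12 kg: white plate 92 (x) by 84 (y) by 8 mm, pale membrane on top, blue bow handle across it. Origin: centre of its underside, z up. The handle's grip bar runs along x: 46 mm long, 12 mm wide, 26 to 42 mm above the underside, on two legs at its ends. It fits the pocket with its x along the bed's x, either way round, with 6 mm (x) and 5 mm (y) of play to each side.
- frame (a joint): Opening angle (rad) of the hinged aluminium clamping frame: 0 = shut on the bed, 2.0 = upright, 2.2 = its open stop. It starts standing open near upright, where its stiff hinge just holds it; let go below about 1.6 it falls. A plate 10 mm thick, 184 mm wide, with a 78 x 68 mm window through which the cassette's handle stands when shut.
- frame_handle (a point): Grip point on the frame's bar handle, a round steel rod 12 mm thick and 160 mm long, parallel to the hinge (bed y), 194 mm from the hinge axis with a 30 mm clear gap to the frame's free edge. The point is 52 mm left (+y) of its middle, so that fingers stay clear of the front knob. In the bed's frame: x = 78 - 194 cos(frame), y = 52, z = 14 + 194 sin(frame) mm.
- knob_left_grip (a point): Orange bar knob of the captive bolt at the left side (+y) of the frame; the point lies on its axis, 8 mm below its top. Bar 60 long, 14 wide, 26 mm tall; its underside is 18 mm below this point, 9 mm off the frame. The axis is square to the frame. With the frame shut the point is at bed x = 0, y = 73, z = 46 mm. A white stripe marks the bar end that points to the hinge when open.
- knob_right_grip (a point): Orange bar knob of the captive bolt at the right side (-y) of the frame; the point lies on its axis, 8 mm below its top. Bar 60 long, 14 wide, 26 mm tall; its underside is 18 mm below this point, 9 mm off the frame. The axis is square to the frame. With the frame shut the point is at bed x = 0, y = -73, z = 46 mm. A white stripe marks the bar end that points to the hinge when open.
- knob_front_grip (a point): Orange bar knob of the captive bolt at the front, free edge of the frame; the point lies on its axis, 8 mm below its top. Bar 60 long, 14 wide, 26 mm tall; its underside is 18 mm below this point, 9 mm off the frame. The axis is square to the frame. With the frame shut the point is at bed x = -62, y = 0, z = 46 mm. A white stripe marks the bar end that points to the hinge when open.
- knob_left (a joint): Angle (rad) of the bolt at the left side (+y): 0 = open stop, bar along the bed's x axis (to the hinge); grows clockwise seen from above the knob; pi/2 = locked stop, bar parallel to the hinge. Stays where left. Beyond about 0.3 its hammer head no longer passes the slot in the bed, so the frame cannot shut over a turned bolt.
- knob_right (a joint): Angle (rad) of the bolt at the right side (-y): 0 = open stop, bar along the bed's x axis (to the hinge); grows clockwise seen from above the knob; pi/2 = locked stop, bar parallel to the hinge. Stays where left. Beyond about 0.3 its hammer head no longer passes the slot in the bed, so the frame cannot shut over a turned bolt.
- knob_front (a joint): Angle (rad) of the bolt at the front, free edge: 0 = open stop, bar along the bed's x axis (to the hinge); grows clockwise seen from above the knob; pi/2 = locked stop, bar parallel to the hinge. Stays where left. Beyond about 0.3 its hammer head no longer passes the slot in the bed, so the frame cannot shut over a turned bolt.
- petri_dish: Glass petri dish with lid, 95 mm across, 16 mm high, a bystander. Origin: centre of its underside.
- beaker_1: Beaker, 84 mm across and 89 mm high, a bystander. Origin: centre of its underside.
- reagent: Small white reagent bottle with black cap, 46 mm across, 87 mm high, a bystander. Origin: centre of its underside.
- flask_small: Conical flask, 66 mm across, 94 mm high, a bystander. Origin: centre of its underside.
Not all that is in view belongs to the job. What is meant by the cassette is not pink or purple, and is the larger of those in its own colour.

How it is judged:
By the outcome, as a careful person would: the job done as asked, in the order asked, and still so for the second after the job is handed in, with the robot touching nothing.
It also fails if it takes over 72 s, if anything falls off the work surface, if the arm or the gripper's body presses on something with over 40 N, if the wrist force passes 120 N, or if a joint passes its speed limit or range.

## Working session

There is one attempt and no reset: what is moved stays moved. The work goes in short steps, Python scripts to look and compute and a tool call to move; the robot and the scene stay as the last step left them, time stands still between calls to the robot, and variables do not carry over. Pictures are saved under pics/ and viewed, on a budget of 10 in all, crops included, one or two more only if the job needs it, and the job is handed in when it is done.

Besides the shell and the picture viewer there is one more tool, called after "Request:" by a JSON object that holds its "fn" and its "kwargs". drive_tool: Moves the arm, as the interface text tells. Its arguments: {"type":"object","properties":{"commands":{"type":"array"}},"required":["commands"]}

```bash
mkdir -p pics
cat > h.py <<'E'
import numpy as np, cv2
from rig import bot, imaging, workorder
def cap(n):
    p,d=imaging.capture(n); c=imaging.get_calibration(n)
    return p,d,np.array(c["mtx"]),np.array(c["world_to_cam"])
def pts(d,K,T):
    v,u=np.mgrid[:d.shape[0],:d.shape[1]]
    P=np.stack([(u-K[0,2])/K[0,0]*d,(v-K[1,2])/K[1,1]*d,d],-1)
    return (P-T[:3,3])@T[:3,:3]
def save(n,p): cv2.imwrite('pics/'+n,p[...,::-1])
E
python3 - <<'E'
from h import *
ims=[]
for n in("scene","top"):
    p,d,K,T=cap(n); np.savez(n+'0.npz',p=p,d=d,K=K,T=T); ims.append(p); print(n,K[0,0],(-T[:3,:3].T@T[:3,3]).round(3),T[2,:3].round(3),(d>0).mean())
save('s0.png',ims[0]); save('t0.png',ims[1])
s=bot.read_state(); print(s)
E
```

```text
scene 406.61258520214864 [-0.219 -1.105  0.918] [ 0.477  0.707 -0.523] 0.991953125
top 456.48765702857423 [ 0.148 -0.158  1.593] [ 0.249  0.102 -0.963] 0.99603515625
{'time_s': 0.1, 'joint_positions': array([-8.50556215e+01,  3.02732488e+01,  8.21489318e+01,  1.16829108e-05,
        6.76894493e+01, -1.02267123e+01]), 'qvel': array([ 0.04832619, -0.06383982, -0.15129139,  0.01550734,  0.00878076,
       -0.00950319]), 'tau': array([-4.18213640e-04, -4.40987062e+01, -1.77150321e+01,  6.35729567e-02,
        5.33653633e-02, -4.77833930e-05]), 'position': array([ 0.16354464, -0.60258544,  0.24367426]), 'tcp_rot': array([[ 2.61702000e-01, -1.67734080e-04,  9.65148711e-01],
       [-9.65146821e-01,  1.94107481e-03,  2.61701825e-01],
       [-1.91732216e-03, -9.99998102e-01,  3.46095145e-04]]), 'force': array([0.54464117, 0.09817495, 0.6350657 ]), 'moment': array([-0.00515728, -0.02127538,  0.09051786]), 'opening': 1.0000006546630256}
```

View pics/s0.png

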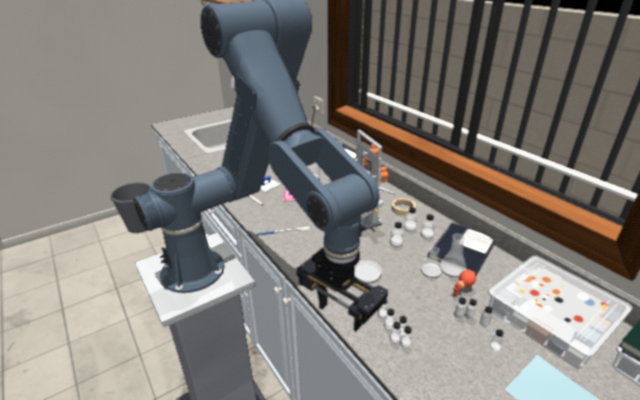

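View pics/t0.png

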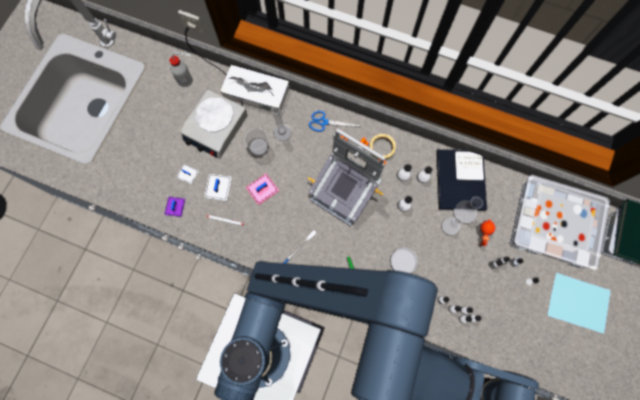

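The top view shows the bed at about (345,190) with its frame open at (358,155). Cassette candidates are large white (218,187), small white (188,174), pink (262,189) and purple (175,206). By the description I choose the white one at (218,187), and I'll check it in a close crop.

Run:
```python
from h import *
z=np.load('top0.npz'); p,d,K,T=[z[k] for k in 'pdKT']
P=pts(d,K,T)
save('c0.png',cv2.resize(p[120:230,150:410],None,fx=3,fy=3,interpolation=cv2.INTER_CUBIC))
hsv=cv2.cvtColor(p,cv2.COLOR_RGB2HSV)
# cassettes: whites & blue on table region
def comps(m,mn=8):
    n,l,s,c=cv2.connectedComponentsWithStats(m.astype(np.uint8))
    for i in range(1,n):
        if s[i,4]>=mn:
            q=P[l==i]; yield i,c[i],s[i,4],np.median(q,0),l==i
R=np.zeros(d.shape,bool); R[110:240,150:420]=1
print('blue')
for i,c,a,q,m in comps(R&(hsv[...,0]>100)&(hsv[...,0]<130)&(hsv[...,1]>130)): 
    xy=P[m][:,:2]; w,v=np.linalg.eigh(np.cov((xy-xy.mean(0)).T)); print(c.round(1),a,xy.mean(0).round(4),P[m][:,2].max().round(3),q[2].round(3),'ang',np.degrees(np.arctan2(*v[::-1,1])).round(1))
print('white')
for i,c,a,q,m in comps(R&(hsv[...,1]<40)&(hsv[...,2]>190),40):
    # ray-plane at z=.008
    v,u=np.nonzero(m); r=np.stack([(u-K[0,2])/K[0,0],(v-K[1,2])/K[1,1],np.ones(len(u))],-1)@T[:3,:3]
    C=-T[:3,:3].T@T[:3,3]; X=C+r*((.008-C[2])/r[:,2])[:,None]
    b=cv2.minAreaRect((X[:,:2]*1000).astype(np.float32)); print(c.round(1),a,q.round(3),b)
print('orange')
for i,c,a,q,m in comps(R&(hsv[...,0]>5)&(hsv[...,0]<20)&(hsv[...,1]>150)&(hsv[...,2]>120),5): print(c.round(1),a,P[m].mean(0).round(3))
print('height map bed')
for v in range(130,226,5): print(v,[f"{P[v,u,2]*1000:.0f}" for u in range(300,396,5)])
print('table',np.median(P[215:225,270:280,2]))
```

```text
blue
[318.7 121. ] 133 [0.8517 0.1283] 0.022 0.01 ang 167.2
[216.1 184.6] 32 [0.4716 0.3702] 0.049 0.042 ang -165.2
[261.  186.4] 31 [0.513  0.2064] 1.593 0.042 ang -135.3
[172.6 204.4] 36 [0.3499 0.4862] 0.039 0.03 ang -165.3
white
[210.5 125.4] 1502 [0.657 0.467 0.079] ((702.03271484375, 509.26593017578125), (168.4488067626953, 183.04336547851562), 85.03883361816406)
[339.7 122.8] 75 [0.875 0.054 0.007] ((876.44970703125, 45.53366470336914), (14.352574348449707, 96.34379577636719), 14.051783561706543)
[360.2 143.4] 155 [ 0.685 -0.072  0.336] ((825.2219848632812, -49.737388610839844), (208.51229858398438, 11.829245567321777), 78.15799713134766)
[323.9 178.8] 93 [0.624 0.017 0.075] ((648.0130615234375, 24.26879119873047), (11.379110336303711, 138.28733825683594), 81.10450744628906)
[187.3 173.8] 213 [0.475 0.497 0.007] ((476.4414978027344, 498.73028564453125), (62.974430084228516, 57.350311279296875), 88.14142608642578)
[403.8 174.1] 69 [ 0.753 -0.238  0.057] ((770.541259765625, -239.57716369628906), (38.08480453491211, 29.035911560058594), 79.89065551757812)
[218.1 187.1] 483 [0.472
[... 2553 characters left out ...]
9', '70', '48', '74', '76', '80', '99', '75', '104', '2', '-0', '5', '-2', '-2', '6']
205 ['-3', '4', '-4', '4', '15', '30', '41', '67', '75', '76', '80', '64', '90', '71', '-0', '-2', '-8', '2', '3', '4']
210 ['-5', '2', '2', '-2', '-0', '-0', '11', '29', '73', '73', '75', '54', '89', '-7', '-2', '-1', '1', '-2', '4', '-1']
215 ['0', '-4', '5', '-2', '1', '4', '2', '12', '27', '66', '49', '76', '4', '4', '4', '-5', '-2', '-1', '2', '2']
220 ['-2', '-0', '3', '-1', '-1', '4', '-0', '4', '2', '11', '32', '62', '0', '7', '1', '10', '-2', '3', '4', '-3']
225 ['3', '4', '3', '2', '-6', '-4', '2', '-0', '-0', '-2', '-7', '0', '-0', '6', '6', '7', '-1', '0', '-1', '3']
table 0.00028281543826971366
```

View pics/c0.png

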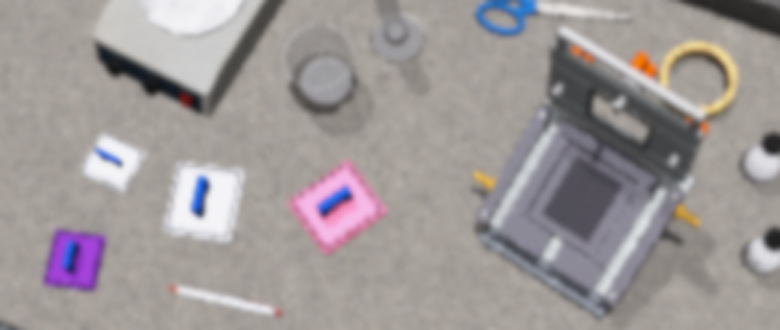

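The crop confirms it: the white cassette at (218,187) has a serrated plate of 94 x 84 mm and a blue handle at yaw about 14°. The frame stands upright behind the pocket and its bar spans crop (560,33) to (705,115). Next I measure the bed.

Run:
```python
from h import *
z=np.load('top0.npz'); p,d,K,T=[z[k] for k in 'pdKT']
P=pts(d,K,T); C=-T[:3,:3].T@T[:3,3]
psi=np.radians(-11.84)
def basis(psi):
    t=np.radians(25);c,s=np.cos(psi),np.sin(psi)
    return np.array([[c*np.cos(t),s*np.cos(t),np.sin(t)],[-s,c,0],[-c*np.sin(t),-s*np.sin(t),np.cos(t)]]).T
B=basis(psi)
# floor plane offset: dark pocket region polygon around (344,185)
m=np.zeros(d.shape,np.uint8); cv2.circle(m,(342,188),13,1,-1); q=P[(m>0)&(P[...,2]<.15)&(P[...,2]>.05)]
A=np.c_[q[:,:2],np.ones(len(q))]; k=np.linalg.lstsq(A,q[:,2],rcond=None)[0]; print('slope',np.degrees(np.arctan(np.hypot(*k[:2]))),'dir',np.degrees(np.arctan2(k[1],k[0])))
off=np.median(q@B[:,2]); print('off',off, (q@B[:,2]).std())
O=np.array([0.61,-0.055,.09]); O+= B[:,0]*0
# point on plane with z=.09, y_bed of guess
# move along horizontal bed-x dir until plane satisfied
h=np.array([np.cos(psi),np.sin(psi),0]); O=O+h*((off-O@B[:,2])/(h@B[:,2])); print('O guess',O)
# rectified view at plane z=0 : 3px/mm, x up, y left
def tocam(X): 
    c=X@T[:3,:3].T+T[:3,3]; return c[...,:2]/c[...,2:]*[K[0,0],K[1,1]]+[K[0,2],K[1,2]]
r,cc=np.mgrid[:600,:600]; bx=(300-r)/3e3; by=(300-cc)/3e3
X=O+bx[...,None]*B[:,0]+by[...,None]*B[:,1]
uv=tocam(X).astype(np.float32); im=cv2.remap(p,uv[...,0],uv[...,1],cv2.INTER_CUBIC)
for g in range(0,600,60): im[g,::6]=[255,0,0]; im[::6,g]=[255,0,0]
save('rect.png',im)
# rod: bright line at far edge
hsv=cv2.cvtColor(p,cv2.COLOR_RGB2HSV)
n,l,s,c=cv2.connectedComponentsWithStats(((hsv[...,1]<40)&(hsv[...,2]>190)).astype(np.uint8))
i=l[143,360]; i=i or l[144,361]; v,u=np.nonzero(l==i)
ray=np.stack([(u-K[0,2])/K[0,0],(v-K[1,2])/K[1,1],np.ones(len(u))],-1)@T[:3,:3]
X=C+ray*((.332-C[2])/ray[:,2])[:,None]
b=cv2.minAreaRect((X[:,:2]*1000).astype(np.float32)); print('rod',b)
print('rod center bed coords',(np.r_[b[0][0]/1e3,b[0][1]/1e3,.332]-O)@B)
```

```text
slope 25.097214901271478 dir -13.047358694285904
off -0.1790871857804216 0.003474538475078164
O guess [ 0.61827537 -0.05673485  0.09      ]
rod ((686.7352905273438, -71.78738403320312), (165.8793182373047, 9.410638809204102), 78.157958984375)
rod center bed coords [ 0.16579842 -0.00068572  0.18970438]
```

View pics/rect.png

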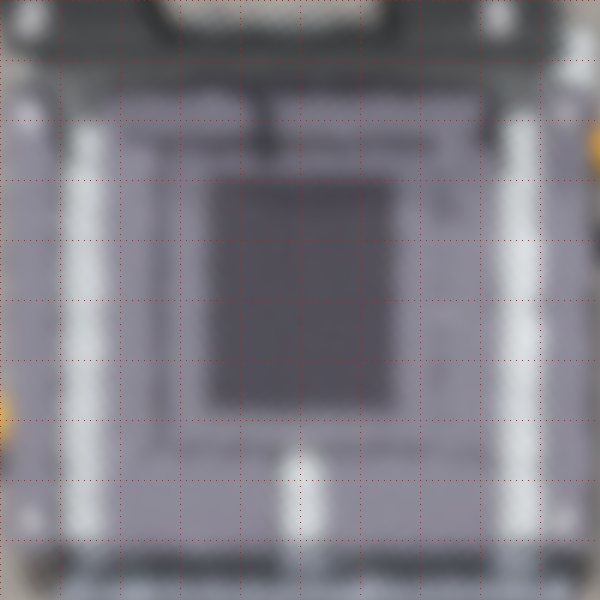

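```bash
cat >> h.py <<'E'
from scipy.spatial.transform import Rotation as Ro, Slerp
psi=np.radians(-11.84); t=np.radians(25); c_,s_=np.cos(psi),np.sin(psi)
B=np.array([[c_*np.cos(t),s_*np.cos(t),np.sin(t)],[-s_,c_,0],[-c_*np.sin(t),-s_*np.sin(t),np.cos(t)]]).T
O=np.array([.6197,-.0575,.09])
def rot(x,y):
    y=np.array(y,float); y/=np.linalg.norm(y); x=np.array(x,float); x-=y*(x@y); x/=np.linalg.norm(x)
    return np.c_[x,y,np.cross(x,y)]
def rows(ways,p=None,R=None,cap=.95,rc=.112):
    """ways: [(pos,R,minrows)]; prints rows tool units, returns"""
    s=bot.read_state(); p=s['position'] if p is None else p; R=s['tcp_rot'] if R is None else R
    out=[]
    for w in ways:
        q,Q=w[0],w[1]; rv=Ro.from_matrix(R.T@Q).as_rotvec()
        n=max(int(np.ceil(max(np.linalg.norm(q-p)/.04/cap,np.linalg.norm(rv)/(np.pi/2)/rc,1))),w[2] if len(w)>2 else 1)
        for i in range(n):
            Ri=R@Ro.from_rotvec(rv*i/n).as_matrix()
            d=Ri.T@(q-p)/n/.04; a=rv/n/(np.pi/2); out.append(np.r_[d,a])
        p,R=q,Q
        out.append(None)
    i=0
    for r in out:
        if r is None: print('--'); continue
        print(i,' '.join(f'{k}:{v:.2f}' for k,v in zip(('dx','dy','dz','wx','wy','wz'),r) if abs(v)>.004)); i+=1
def show():
    s=bot.read_state(); print(round(s['time_s'],2),s['position'].round(4),s['joint_positions'].round(0),s['force'].round(1),round(s['opening'],3)); return s
def bed(*v): return O+B@(np.array(v)/1e3)
E
python3 - <<'E'
from h import *
a=np.radians(14.3-90); Rc=rot([np.cos(a),np.sin(a),0],[0,0,-1])
rows([(np.array([.44,-.1,.28]),Rc),(np.array([.4725,.371,.15]),Rc),(np.array([.4725,.371,.037]),Rc,5)])
E
```

```text
0 dx:-0.64 dy:-0.06 dz:0.62
1 dx:-0.65 dy:-0.06 dz:0.62
2 dx:-0.65 dy:-0.06 dz:0.62
3 dx:-0.65 dy:-0.06 dz:0.62
4 dx:-0.65 dy:-0.06 dz:0.62
5 dx:-0.65 dy:-0.06 dz:0.62
6 dx:-0.65 dy:-0.06 dz:0.62
7 dx:-0.65 dy:-0.06 dz:0.62
8 dx:-0.65 dy:-0.06 dz:0.62
9 dx:-0.65 dy:-0.06 dz:0.62
10 dx:-0.65 dy:-0.06 dz:0.62
11 dx:-0.65 dy:-0.06 dz:0.62
12 dx:-0.65 dy:-0.06 dz:0.62
13 dx:-0.65 dy:-0.06 dz:0.61
14 dx:-0.65 dy:-0.06 dz:0.61
15 dx:-0.65 dy:-0.06 dz:0.61
--
16 dx:-0.86 dy:0.25 dz:0.28
17 dx:-0.86 dy:0.25 dz:0.28
18 dx:-0.86 dy:0.25 dz:0.28
19 dx:-0.86 dy:0.25 dz:0.28
20 dx:-0.86 dy:0.25 dz:0.28
21 dx:-0.86 dy:0.25 dz:0.28
22 dx:-0.86 dy:0.25 dz:0.28
23 dx:-0.86 dy:0.25 dz:0.28
24 dx:-0.86 dy:0.25 dz:0.28
25 dx:-0.86 dy:0.25 dz:0.28
26 dx:-0.86 dy:0.25 dz:0.28
27 dx:-0.86 dy:0.25 dz:0.28
28 dx:-0.86 dy:0.25 dz:0.28
--
29 dy:0.56
30 dy:0.56
31 dy:0.56
32 dy:0.56
33 dy:0.56
--
```

Request:
{"fn": "drive_tool", "kwargs": {"commands": [{"dx": -0.65, "dy": -0.06, "dz": 0.62, "grip": 50}, {"dx": -0.65, "dy": -0.06, "dz": 0.62, "grip": 50}, {"dx": -0.65, "dy": -0.06, "dz": 0.62, "grip": 50}, {"dx": -0.65, "dy": -0.06, "dz": 0.62, "grip": 50}, {"dx": -0.65, "dy": -0.06, "dz": 0.62, "grip": 50}, {"dx": -0.65, "dy": -0.06, "dz": 0.62, "grip": 50}, {"dx": -0.65, "dy": -0.06, "dz": 0.62, "grip": 50}, {"dx": -0.65, "dy": -0.06, "dz": 0.62, "grip": 50}]}}

```text
schema error: expected keys dx, dy, dz, wx, wy, wz, grip
```

Request:
{"fn": "drive_tool", "kwargs": {"commands": [{"dx": -0.65, "dy": -0.06, "dz": 0.62, "grip": 50}, {"dx": -0.65, "dy": -0.06, "dz": 0.62, "grip": 50}, {"dx": -0.65, "dy": -0.06, "dz": 0.62, "grip": 50}, {"dx": -0.65, "dy": -0.06, "dz": 0.62, "grip": 50}, {"dx": -0.65, "dy": -0.06, "dz": 0.62, "grip": 50}, {"dx": -0.65, "dy": -0.06, "dz": 0.62, "grip": 50}, {"dx": -0.65, "dy": -0.06, "dz": 0.62, "grip": 50}, {"dx": -0.65, "dy": -0.06, "dz": 0.62, "grip": 50}]}}

```text
schema error: expected keys dx, dy, dz, wx, wy, wz, grip
```

Request:
{"fn": "drive_tool", "kwargs": {"commands": [{"dx": -0.86, "dy": 0.25, "dz": 0.28, "grip": 50}, {"dx": -0.86, "dy": 0.25, "dz": 0.28, "grip": 50}, {"dx": -0.86, "dy": 0.25, "dz": 0.28, "grip": 50}, {"dx": -0.86, "dy": 0.25, "dz": 0.28, "grip": 50}, {"dx": -0.86, "dy": 0.25, "dz": 0.28, "grip": 50}, {"dx": -0.86, "dy": 0.25, "dz": 0.28, "grip": 50}, {"dx": -0.86, "dy": 0.25, "dz": 0.28, "grip": 50}, {"dx": -0.86, "dy": 0.25, "dz": 0.28, "grip": 50}]}}

```text
schema error: expected keys dx, dy, dz, wx, wy, wz, grip
```

Request:
{"fn": "drive_tool", "kwargs": {"commands": [{"dx": -0.86, "dy": 0.25, "dz": 0.28, "grip": 50}, {"dx": -0.86, "dy": 0.25, "dz": 0.28, "grip": 50}, {"dx": -0.86, "dy": 0.25, "dz": 0.28, "grip": 50}, {"dx": -0.86, "dy": 0.25, "dz": 0.28, "grip": 50}, {"dx": -0.86, "dy": 0.25, "dz": 0.28, "grip": 50}, {"dx": 0, "grip": 50}]}}

```text
schema error: expected keys dx, dy, dz, wx, wy, wz, grip
```

Request:
{"fn": "drive_tool", "kwargs": {"commands": [{"dx": -0.65, "dy": -0.06, "dz": 0.62, "wx": 0, "wy": 0, "wz": 0, "grip": 50}, {"dx": -0.65, "dy": -0.06, "dz": 0.62, "wx": 0, "wy": 0, "wz": 0, "grip": 50}, {"dx": -0.65, "dy": -0.06, "dz": 0.62, "wx": 0, "wy": 0, "wz": 0, "grip": 50}, {"dx": -0.65, "dy": -0.06, "dz": 0.62, "wx": 0, "wy": 0, "wz": 0, "grip": 50}, {"dx": -0.65, "dy": -0.06, "dz": 0.62, "wx": 0, "wy": 0, "wz": 0, "grip": 50}, {"dx": -0.65, "dy": -0.06, "dz": 0.62, "wx": 0, "wy": 0, "wz": 0, "grip": 50}, {"dx": -0.65, "dy": -0.06, "dz": 0.62, "wx": 0, "wy": 0, "wz": 0, "grip": 50}, {"dx": -0.65, "dy": -0.06, "dz": 0.62, "wx": 0, "wy": 0, "wz": 0, "grip": 50}]}}

```text
time_s: 1.1
position: [0.3009, -0.3492, 0.2636]
tcp_rot: [[0.262, -0.0, 0.965], [-0.965, 0.001, 0.262], [-0.001, -1.0, -0.0]]
force: [-0.3, 0.7, -0.3]
opening: 0.577
```

Request:
{"fn": "drive_tool", "kwargs": {"commands": [{"dx": -0.65, "dy": -0.06, "dz": 0.62, "wx": 0, "wy": 0, "wz": 0, "grip": 50}, {"dx": -0.65, "dy": -0.06, "dz": 0.62, "wx": 0, "wy": 0, "wz": 0, "grip": 50}, {"dx": -0.65, "dy": -0.06, "dz": 0.62, "wx": 0, "wy": 0, "wz": 0, "grip": 50}, {"dx": -0.65, "dy": -0.06, "dz": 0.62, "wx": 0, "wy": 0, "wz": 0, "grip": 50}, {"dx": -0.65, "dy": -0.06, "dz": 0.62, "wx": 0, "wy": 0, "wz": 0, "grip": 50}, {"dx": -0.65, "dy": -0.06, "dz": 0.62, "wx": 0, "wy": 0, "wz": 0, "grip": 50}, {"dx": -0.65, "dy": -0.06, "dz": 0.62, "wx": 0, "wy": 0, "wz": 0, "grip": 50}, {"dx": -0.65, "dy": -0.06, "dz": 0.62, "wx": 0, "wy": 0, "wz": 0, "grip": 50}]}}

```text
time_s: 2.1
position: [0.4379, -0.0966, 0.2828]
tcp_rot: [[0.262, -0.001, 0.965], [-0.965, 0.0, 0.262], [-0.0, -1.0, -0.0]]
force: [0.3, -0.5, 0.6]
opening: 0.573
```

Request:
{"fn": "drive_tool", "kwargs": {"commands": [{"dx": -0.86, "dy": 0.25, "dz": 0.28, "wx": 0, "wy": 0, "wz": 0, "grip": 50}, {"dx": -0.86, "dy": 0.25, "dz": 0.28, "wx": 0, "wy": 0, "wz": 0, "grip": 50}, {"dx": -0.86, "dy": 0.25, "dz": 0.28, "wx": 0, "wy": 0, "wz": 0, "grip": 50}, {"dx": -0.86, "dy": 0.25, "dz": 0.28, "wx": 0, "wy": 0, "wz": 0, "grip": 50}, {"dx": -0.86, "dy": 0.25, "dz": 0.28, "wx": 0, "wy": 0, "wz": 0, "grip": 50}, {"dx": -0.86, "dy": 0.25, "dz": 0.28, "wx": 0, "wy": 0, "wz": 0, "grip": 50}, {"dx": -0.86, "dy": 0.25, "dz": 0.28, "wx": 0, "wy": 0, "wz": 0, "grip": 50}, {"dx": -0.86, "dy": 0.25, "dz": 0.28, "wx": 0, "wy": 0, "wz": 0, "grip": 50}]}}

```text
time_s: 3.1
position: [0.4519, 0.1924, 0.2024]
tcp_rot: [[0.262, -0.001, 0.965], [-0.965, -0.0, 0.262], [-0.0, -1.0, -0.001]]
force: [0.8, -1.0, 0.5]
opening: 0.574
```

Request:
{"fn": "drive_tool", "kwargs": {"commands": [{"dx": -0.86, "dy": 0.25, "dz": 0.28, "wx": 0, "wy": 0, "wz": 0, "grip": 50}, {"dx": -0.86, "dy": 0.25, "dz": 0.28, "wx": 0, "wy": 0, "wz": 0, "grip": 50}, {"dx": -0.86, "dy": 0.25, "dz": 0.28, "wx": 0, "wy": 0, "wz": 0, "grip": 50}, {"dx": -0.86, "dy": 0.25, "dz": 0.28, "wx": 0, "wy": 0, "wz": 0, "grip": 50}, {"dx": -0.86, "dy": 0.25, "dz": 0.28, "wx": 0, "wy": 0, "wz": 0, "grip": 50}, {"dx": 0, "dy": 0, "dz": 0, "wx": 0, "wy": 0, "wz": 0, "grip": 50}]}}

```text
time_s: 3.85
position: [0.4605, 0.3738, 0.1517]
tcp_rot: [[0.265, -0.001, 0.964], [-0.964, -0.0, 0.265], [-0.0, -1.0, -0.001]]
force: [-0.6, -1.1, 0.4]
opening: 0.573
```

Run:
```python
from h import *
show()
a=np.radians(14.3-90); Rc=rot([np.cos(a),np.sin(a),0],[0,0,-1])
rows([(np.array([.4725,.371,.11]),Rc,2),(np.array([.4725,.371,.037]),Rc,4)])
```

```text
3.85 [0.4605 0.3738 0.1517] [ 28.  35.  92.   0.  54. 103.] [-0.6 -1.1  0.4] 0.573
0 dx:0.07 dy:0.52 dz:0.14 wy:0.01
1 dx:0.07 dy:0.52 dz:0.14 wy:0.01
--
2 dy:0.46
3 dy:0.46
4 dy:0.46
5 dy:0.46
--
```

Request:
{"fn": "drive_tool", "kwargs": {"commands": [{"dx": 0.07, "dy": 0.52, "dz": 0.14, "wx": 0, "wy": 0.01, "wz": 0, "grip": 50}, {"dx": 0.07, "dy": 0.52, "dz": 0.14, "wx": 0, "wy": 0.01, "wz": 0, "grip": 50}, {"dx": 0, "dy": 0.46, "dz": 0, "wx": 0, "wy": 0, "wz": 0, "grip": 50}, {"dx": 0, "dy": 0.46, "dz": 0, "wx": 0, "wy": 0, "wz": 0, "grip": 50}, {"dx": 0, "dy": 0.46, "dz": 0, "wx": 0, "wy": 0, "wz": 0, "grip": 50}, {"dx": 0, "dy": 0.46, "dz": 0, "wx": 0, "wy": 0, "wz": 0, "grip": 50}, {"dx": 0, "dy": 0, "dz": 0, "wx": 0, "wy": 0, "wz": 0, "grip": 50}]}}

```text
time_s: 4.72
position: [0.4722, 0.3688, 0.0359]
tcp_rot: [[0.231, -0.003, 0.973], [-0.973, -0.002, 0.231], [0.001, -1.0, -0.004]]
force: [-0.2, 0.0, -0.0]
opening: 0.574
```

Run:
```python
from h import *
show()
p,d,K,T=cap('scene')
X=np.array([.47,.37,.03]);c=T[:3,:3]@X+T[:3,3];uv=(c[:2]/c[2]*[K[0,0],K[1,1]]+[K[0,2],K[1,2]]);print(uv)
u,v=uv.astype(int); a=p[max(v-45,0):v+35,max(u-60,0):u+60]; b,_,K2,T2=cap('top')
c=T2[:3,:3]@X+T2[:3,3];uv=(c[:2]/c[2]*[K2[0,0],K2[1,1]]+[K2[0,2],K2[1,2]]);u,v=uv.astype(int)
b=b[v-45:v+35,u-60:u+60]
save('g1.png',cv2.resize(np.vstack([a,b]),None,fx=3.7,fy=3.7,interpolation=cv2.INTER_CUBIC))
```

```text
4.72 [0.4722 0.3688 0.0359] [ 27.  45.  94.   0.  42. 104.] [-0.2  0.  -0. ] 0.574
[265.43119116 179.78029596]
```

View pics/g1.png

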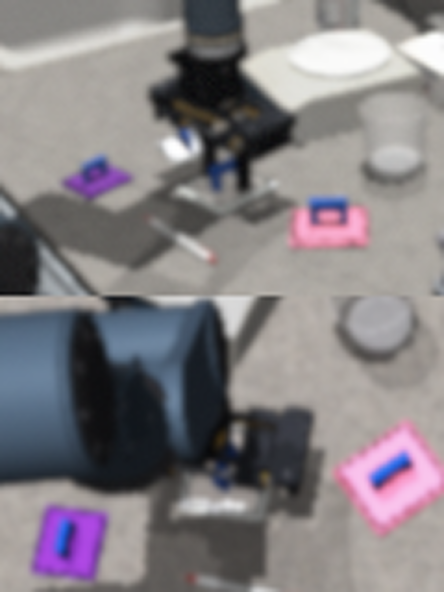

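The fingers straddle the white cassette's blue handle, at upper crop (222,172). Nothing is touched. I'll close and lift.

Request:
{"fn": "drive_tool", "kwargs": {"commands": [{"dx": 0, "dy": 0, "dz": 0, "wx": 0, "wy": 0, "wz": 0, "grip": 4}, {"dx": 0, "dy": 0, "dz": 0, "wx": 0, "wy": 0, "wz": 0, "grip": 4}, {"dx": 0, "dy": 0, "dz": 0, "wx": 0, "wy": 0, "wz": 0, "grip": 4}, {"dx": 0, "dy": 0, "dz": 0, "wx": 0, "wy": 0, "wz": 0, "grip": 4}, {"dx": 0, "dy": -0.3, "dz": 0, "wx": 0, "wy": 0, "wz": 0, "grip": 4}, {"dx": 0, "dy": -0.6, "dz": 0, "wx": 0, "wy": 0, "wz": 0, "grip": 4}, {"dx": 0, "dy": -0.8, "dz": 0, "wx": 0, "wy": 0, "wz": 0, "grip": 4}, {"dx": 0, "dy": -0.8, "dz": 0, "wx": 0, "wy": 0, "wz": 0, "grip": 4}]}}

```text
time_s: 5.82
position: [0.4731, 0.3691, 0.1391]
tcp_rot: [[0.231, -0.0, 0.973], [-0.973, -0.0, 0.231], [0.0, -1.0, -0.0]]
force: [0.5, 0.1, -1.6]
opening: 0.138
```

Run:
```python
from h import *
show()
Rb=rot(-B[:,1],-B[:,2])
Rl=rot(-B[:,1],[0,0,-1])
rows([(np.array([.49,.15,.25]),Rb,7),(bed(0,0,110),Rb,7),(bed(0,0,60),Rb,3)],cap=.9)
```

```text
5.83 [0.4731 0.3691 0.1391] [ 27.  36.  91.  -0.  53. 104.] [ 0.5  0.1 -1.6] 0.138
0 dx:0.78 dy:-0.40 dz:-0.12 wx:0.04 wy:0.04 wz:-0.01
1 dx:0.79 dy:-0.39 dz:-0.05 wx:0.04 wy:0.04 wz:-0.01
2 dx:0.79 dy:-0.38 dz:0.02 wx:0.04 wy:0.04 wz:-0.01
3 dx:0.79 dy:-0.37 dz:0.09 wx:0.04 wy:0.04 wz:-0.01
4 dx:0.79 dy:-0.35 dz:0.17 wx:0.04 wy:0.04 wz:-0.01
5 dx:0.78 dy:-0.32 dz:0.23 wx:0.04 wy:0.04 wz:-0.01
6 dx:0.77 dy:-0.30 dz:0.30 wx:0.04 wy:0.04 wz:-0.01
--
7 dx:0.63 dy:0.38 dz:0.31
8 dx:0.63 dy:0.38 dz:0.31
9 dx:0.63 dy:0.38 dz:0.31
10 dx:0.63 dy:0.38 dz:0.31
11 dx:0.63 dy:0.38 dz:0.31
12 dx:0.63 dy:0.38 dz:0.31
13 dx:0.63 dy:0.38 dz:0.31
--
14 dy:0.42
15 dy:0.42
16 dy:0.42
--
```

Request:
{"fn": "drive_tool", "kwargs": {"commands": [{"dx": 0.78, "dy": -0.4, "dz": -0.12, "wx": 0.04, "wy": 0.04, "wz": -0.01, "grip": 4}, {"dx": 0.79, "dy": -0.39, "dz": -0.05, "wx": 0.04, "wy": 0.04, "wz": -0.01, "grip": 4}, {"dx": 0.79, "dy": -0.38, "dz": 0.02, "wx": 0.04, "wy": 0.04, "wz": -0.01, "grip": 4}, {"dx": 0.79, "dy": -0.37, "dz": 0.09, "wx": 0.04, "wy": 0.04, "wz": -0.01, "grip": 4}, {"dx": 0.79, "dy": -0.35, "dz": 0.17, "wx": 0.04, "wy": 0.04, "wz": -0.01, "grip": 4}, {"dx": 0.78, "dy": -0.32, "dz": 0.23, "wx": 0.04, "wy": 0.04, "wz": -0.01, "grip": 4}, {"dx": 0.77, "dy": -0.3, "dz": 0.3, "wx": 0.04, "wy": 0.04, "wz": -0.01, "grip": 4}]}}

```text
time_s: 6.7
position: [0.4881, 0.1496, 0.251]
tcp_rot: [[-0.217, 0.424, 0.879], [-0.976, -0.103, -0.191], [0.009, -0.9, 0.436]]
force: [1.0, -0.6, -1.8]
opening: 0.134
```

Request:
{"fn": "drive_tool", "kwargs": {"commands": [{"dx": 0.63, "dy": 0.38, "dz": 0.31, "wx": 0, "wy": 0, "wz": 0, "grip": 4}, {"dx": 0.63, "dy": 0.38, "dz": 0.31, "wx": 0, "wy": 0, "wz": 0, "grip": 4}, {"dx": 0.63, "dy": 0.38, "dz": 0.31, "wx": 0, "wy": 0, "wz": 0, "grip": 4}, {"dx": 0.63, "dy": 0.38, "dz": 0.31, "wx": 0, "wy": 0, "wz": 0, "grip": 4}, {"dx": 0.63, "dy": 0.38, "dz": 0.31, "wx": 0, "wy": 0, "wz": 0, "grip": 4}, {"dx": 0.63, "dy": 0.38, "dz": 0.31, "wx": 0, "wy": 0, "wz": 0, "grip": 4}, {"dx": 0, "dy": 0, "dz": 0, "wx": 0, "wy": 0, "wz": 0, "grip": 4}]}}

```text
time_s: 7.58
position: [0.5608, -0.0222, 0.2016]
tcp_rot: [[-0.218, 0.422, 0.88], [-0.976, -0.103, -0.192], [0.009, -0.901, 0.434]]
force: [0.1, 0.5, -1.2]
opening: 0.137
```

Run:
```python
from h import *
s=show(); print('bed pos',((s['position']-O)@B*1e3).round(1))
Rb=rot(-B[:,1],-B[:,2])
rows([(bed(0,0,85),Rb,3),(bed(0,0,50),Rb,3)],cap=.9)
```

```text
7.58 [ 0.5608 -0.0222  0.2016] [-14.  23. 112.   0.  19.  89.] [ 0.1  0.5 -1.2] 0.137
bed pos [-11.6  22.5 128.6]
0 dx:0.18 dy:0.37 dz:0.09
1 dx:0.18 dy:0.37 dz:0.09
2 dx:0.19 dy:0.36 dz:0.10
--
3 dy:0.29
4 dy:0.29
5 dy:0.29
--
```

Request:
{"fn": "drive_tool", "kwargs": {"commands": [{"dx": 0.18, "dy": 0.37, "dz": 0.09, "wx": 0, "wy": 0, "wz": 0, "grip": 4}, {"dx": 0.18, "dy": 0.37, "dz": 0.09, "wx": 0, "wy": 0, "wz": 0, "grip": 4}, {"dx": 0.19, "dy": 0.36, "dz": 0.1, "wx": 0, "wy": 0, "wz": 0, "grip": 4}, {"dx": 0, "dy": 0.29, "dz": 0, "wx": 0, "wy": 0, "wz": 0, "grip": 4}, {"dx": 0, "dy": 0.29, "dz": 0, "wx": 0, "wy": 0, "wz": 0, "grip": 4}, {"dx": 0, "dy": 0, "dz": 0, "wx": 0, "wy": 0, "wz": 0, "grip": 4}]}}

```text
time_s: 8.32
position: [0.5935, -0.0501, 0.145]
tcp_rot: [[-0.214, 0.421, 0.882], [-0.977, -0.1, -0.189], [0.009, -0.902, 0.433]]
force: [-0.3, -0.2, -0.8]
opening: 0.136
```

Run:
```python
from h import *
s=show(); print('bed pos',((s['position']-O)@B*1e3).round(1))
X=O
out=[]
for n in('scene','top'):
    p,d,K,T=cap(n); np.savez(n+'1.npz',p=p,d=d,K=K,T=T)
    c=T[:3,:3]@X+T[:3,3];u,v=(c[:2]/c[2]*[K[0,0],K[1,1]]+[K[0,2],K[1,2]]).astype(int); print(n,u,v)
    out.append(p[v-50:v+40,u-70:u+70])
save('g2.png',cv2.resize(np.hstack(out),None,fx=2.85,fy=2.85,interpolation=cv2.INTER_CUBIC))
```

```text
8.32 [ 0.5935 -0.0501  0.145 ] [-16.  31. 110.   5.  13.  81.] [-0.3 -0.2 -0.8] 0.136
bed pos [-1.4  1.9 61.3]
scene 350 199
top 343 186
```

View pics/g2.png

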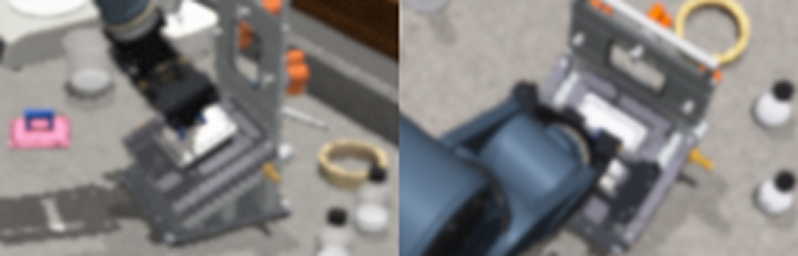

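Run:
```python
from h import *
for n in('top','scene'):
    z=np.load(n+'1.npz'); p,d,K,T=[z[k] for k in 'pdKT']
    C=-T[:3,:3].T@T[:3,3]
    v,u=np.mgrid[:400,:640]; r=np.stack([(u-K[0,2])/K[0,0],(v-K[1,2])/K[1,1],np.ones(u.shape)],-1)@T[:3,:3]
    zb=.0334; X=C+r*((zb-(C-O)@B[:,2])/(r@B[:,2]))[...,None]; b=(X-O)@B*1e3
    hsv=cv2.cvtColor(p,cv2.COLOR_RGB2HSV)
    m=(hsv[...,1]<45)&(hsv[...,2]>165)&(abs(b[...,0])<62)&(abs(b[...,1])<60)
    k,l,s,c=cv2.connectedComponentsWithStats(m.astype(np.uint8)); i=1+s[1:,4].argmax(); q=b[l==i]
    print(n,s[i,4],'x',np.percentile(q[:,0],[1,5,95,99]).round(1),'y',np.percentile(q[:,1],[1,5,95,99]).round(1))
    for y0 in range(-45,46,10):
        g=q[abs(q[:,1]-y0)<4]; 
        if len(g): print(' y',y0,'xmin %.1f xmax %.1f n%d'%(g[:,0].min(),g[:,0].max(),len(g)))
    for x0 in range(-45,46,10):
        g=q[abs(q[:,0]-x0)<4]; 
        if len(g): print(' x',x0,'ymin %.1f ymax %.1f'%(g[:,1].min(),g[:,1].max()))
```

```text
top 253 x [15.8 20.4 49.1 50.7] y [-42.9 -39.2  54.2  59.3]
 y -45 xmin 22.5 xmax 45.0 n7
 y -35 xmin 15.3 xmax 48.9 n25
 y -25 xmin 21.0 xmax 49.3 n21
 y -15 xmin 23.2 xmax 50.4 n20
 y -5 xmin 23.5 xmax 50.7 n19
 y 5 xmin 22.0 xmax 50.0 n20
 y 15 xmin 15.5 xmax 48.6 n25
 y 25 xmin 17.7 xmax 50.7 n24
 y 35 xmin 25.6 xmax 50.0 n18
 y 45 xmin 29.5 xmax 49.3 n10
 x 15 ymin -39.3 ymax 21.8
 x 25 ymin -43.3 ymax 59.3
 x 35 ymin -43.8 ymax 59.9
 x 45 ymin -43.1 ymax 59.3
scene 161 x [-36.4 -28.8  41.9  44.6] y [-55.1 -53.5   3.9  11.3]
 y -45 xmin -39.1 xmax 44.7 n31
 y -35 xmin -28.8 xmax 44.7 n22
 y -25 xmin -10.1 xmax 41.9 n20
 y -15 xmin -5.0 xmax 44.5 n19
 y -5 xmin 19.6 xmax 44.5 n10
 y 5 xmin 24.9 xmax 44.5 n8
 y 15 xmin 30.4 xmax 38.8 n2
 x -35 ymin -55.2 ymax -39.2
 x -25 ymin -53.6 ymax -37.6
 x -15 ymin -53.6 ymax -32.7
 x -5 ymin -55.1 ymax -13.0
 x 5 ymin -55.1 ymax -9.6
 x 15 ymin -53.5 ymax -11.3
 x 25 ymin -53.5 ymax 8.9
 x 35 ymin -55.0 ymax 12.4
 x 45 ymin -48.7 ymax 9.0
```

Run:
```python
from h import *
Rb=rot(-B[:,1],-B[:,2])
rows([(bed(-3,1.2,52),Rb,2),(bed(-3,1.2,40),Rb,4)],cap=.9)
```

```text
0 dx:0.01 dy:0.13 dz:-0.03 wx:-0.00
1 dx:0.01 dy:0.13 dz:-0.03 wx:-0.00
--
2 dy:0.07
3 dy:0.07
4 dy:0.07
5 dy:0.07
--
```

Request:
{"fn": "drive_tool", "kwargs": {"commands": [{"dx": 0.01, "dy": 0.12, "dz": -0.03, "wx": 0, "wy": 0, "wz": 0, "grip": 4}, {"dx": 0.01, "dy": 0.12, "dz": -0.02, "wx": 0, "wy": 0, "wz": 0, "grip": 4}, {"dx": 0, "dy": 0.07, "dz": 0, "wx": 0, "wy": 0, "wz": 0, "grip": 4}, {"dx": 0, "dy": 0.07, "dz": 0, "wx": 0, "wy": 0, "wz": 0, "grip": 4}, {"dx": 0, "dy": 0.07, "dz": 0, "wx": 0, "wy": 0, "wz": 0, "grip": 4}, {"dx": 0, "dy": 0.07, "dz": 0, "wx": 0, "wy": 0, "wz": 0, "grip": 4}, {"dx": 0, "dy": 0, "dz": 0, "wx": 0, "wy": 0, "wz": 0, "grip": 4}]}}

```text
time_s: 9.3
position: [0.6004, -0.0534, 0.1285]
tcp_rot: [[-0.214, 0.425, 0.88], [-0.977, -0.102, -0.189], [0.01, -0.9, 0.437]]
force: [-8.7, -1.0, 14.8]
opening: 0.137
```

Run:
```python
from h import *
s=show(); print('bed pos',((s['position']-O)@B*1e3).round(1),'F bed',(s['force']@B).round(1),(s['moment']@B).round(2))
```

```text
9.3 [ 0.6004 -0.0534  0.1285] [-16.  33. 110.   6.  11.  80.] [-8.7 -1.  14.8] 0.137
bed pos [-1.6  0.1 43.3] F bed [-1.3 -2.8 16.9] [-0.26  0.58  0.06]
```

```bash
cat > edge.py <<'E'
from h import *
def run(zb):
  for n in('top','scene'):
    p,d,K,T=cap(n); np.savez(n+'2.npz',p=p,d=d,K=K,T=T)
    C=-T[:3,:3].T@T[:3,3]
    v,u=np.mgrid[:400,:640]; r=np.stack([(u-K[0,2])/K[0,0],(v-K[1,2])/K[1,1],np.ones(u.shape)],-1)@T[:3,:3]
    X=C+r*((zb/1e3-(C-O)@B[:,2])/(r@B[:,2]))[...,None]; b=(X-O)@B*1e3
    hsv=cv2.cvtColor(p,cv2.COLOR_RGB2HSV)
    m=(hsv[...,1]<45)&(hsv[...,2]>165)&(abs(b[...,0])<62)&(abs(b[...,1])<58)
    k,l,s,c=cv2.connectedComponentsWithStats(m.astype(np.uint8)); i=1+s[1:,4].argmax(); M=(l==i); q=b[M]
    print(n,s[i,4])
    e=[q[abs(q[:,1]-y)<4][:,0].max().round(1) for y in range(-35,36,10) if (abs(q[:,1]-y)<4).sum()>3]; print(' xmax',e)
    e=[q[abs(q[:,0]-x)<4][:,1].min().round(1) for x in range(-35,46,10) if (abs(q[:,0]-x)<4).sum()>3]; print(' ymin',e)
    # depth residual of plate surface vs plane
    P=(pts(d,K,T)-O)@B*1e3; E=cv2.erode(M.astype(np.uint8),np.ones((3,3)))>0; g=P[E]; g=g[abs(g[:,2]-zb)<15]
    if len(g)>20:
        A=np.c_[g[:,:2],np.ones(len(g))]; k=np.linalg.lstsq(A,g[:,2],rcond=None)[0]; print(' plate plane z0 %.1f sx %.1f sy %.1f deg n%d'%(np.median(g[:,2]),*np.degrees(np.arctan(k[:2])),len(g)))
E
python3 - <<'E'
from edge import *
run(15.5)
E
```

```text
top 222
 xmax [np.float64(49.6), np.float64(48.9), np.float64(49.3), np.float64(48.5), np.float64(47.8), np.float64(48.2), np.float64(48.6), np.float64(47.8)]
 ymin [np.float64(-43.3), np.float64(-44.4), np.float64(-44.9), np.float64(-44.2)]
 plate plane z0 8.5 sx 2.8 sy 1.0 deg n134
scene 162
 xmax [np.float64(43.7), np.float64(43.7), np.float64(43.6), np.float64(43.5), np.float64(40.6)]
 ymin [np.float64(-56.5), np.float64(-53.3), np.float64(-54.9), np.float64(-54.9), np.float64(-56.5), np.float64(-56.4), np.float64(-54.9), np.float64(-58.0), np.float64(-53.2)]
 plate plane z0 9.1 sx -0.7 sy -0.2 deg n89
```

Run:
```python
from h import *
z=np.load('top0.npz'); p,d,K,T=[z[k] for k in 'pdKT']; P=(pts(d,K,T)-O)@B*1e3
def md(P,x0,x1,y0,y1):
    m=(P[...,0]>x0)&(P[...,0]<x1)&(P[...,1]>y0)&(P[...,1]<y1)&(P[...,2]>-30)&(P[...,2]<60); return '%.1f(%d)'%(np.median(P[m][:,2]),m.sum())
print('dark',md(P,-28,32,-26,26),'margins L',md(P,-40,40,35,44),'R',md(P,-40,40,-44,-35),'front',md(P,-49,-40,-40,40))
print('railL',md(P,-50,50,50,60),'railR',md(P,-50,50,-60,-50),'strips',md(P,-60,50,70,76),md(P,-60,50,-76,-70),'outer',md(P,-60,50,80,92),md(P,-60,50,-92,-80),'frontdeck',md(P,-80,-58,15,60),md(P,-80,-58,-60,-15))
print('table', np.median(pts(d,K,T)[230:245,240:300,2]))
for n in('top1','scene1'):
    z=np.load(n+'.npz'); p,d,K,T=[z[k] for k in 'pdKT']; Q=(pts(d,K,T)-O)@B*1e3
    print(n,md(Q,28,44,-36,36),'strip far',md(Q,0,50,-76,-70))
z=np.load('scene1.npz'); p,d,K,T=[z[k] for k in 'pdKT']; Q=(pts(d,K,T)-O)@B*1e3
print('scene1: railR',md(Q,-50,50,-60,-50),'strip',md(Q,-60,50,-76,-70),'outer',md(Q,-60,50,-92,-80),'frontdeck',md(Q,-80,-58,-60,-15))
s=bot.read_state(); print(s['tcp_rot'].T@B)
```

```text
dark 0.7(256) margins L 0.6(53) R 0.4(59) front 0.6(59)
railL 8.7(81) railR 9.0(85) strips -13.0(47) -13.3(54) outer 7.6(142) 10.0(110) frontdeck 9.7(79) 8.6(78)
table 0.0006479588448568524
top1 27.6(96) strip far -11.5(16)
scene1 26.8(53) strip far nan(0)
scene1: railR 8.6(61) strip 15.4(1) outer 9.1(66) frontdeck 10.1(48)
[[-0.00433834 -0.99990881  0.01278878]
 [ 0.01548406 -0.01285453 -0.99979748]
 [ 0.9998707  -0.00413944  0.01553842]]
  return _methods._mean(a, axis=axis, dtype=dtype,
  ret = ret.dtype.type(ret / rcount)
```

Run:
```python
from edge import *
run(8.8)
```

```text
top 222
 xmax [np.float64(47.7), np.float64(48.1), np.float64(47.4), np.float64(47.7), np.float64(47.0), np.float64(47.4), np.float64(48.5), np.float64(47.0)]
 ymin [np.float64(-42.6), np.float64(-43.1), np.float64(-44.2), np.float64(-41.8)]
 plate plane z0 8.6 sx 2.7 sy -0.3 deg n134
scene 178
 xmax [np.float64(45.5), np.float64(45.4), np.float64(45.3), np.float64(45.2), np.float64(45.1), np.float64(42.3)]
 ymin [np.float64(-48.8), np.float64(-45.6), np.float64(-53.5), np.float64(-55.1), np.float64(-53.5), np.float64(-53.5), np.float64(-55.1), np.float64(-51.9), np.float64(-45.5)]
 plate plane z0 9.2 sx 2.0 sy -1.6 deg n103
```

Both views put the plate flush with the rails (top at z about 8.8 mm) and centred to within 1 mm. It is seated, so I release and retract.

Request:
{"fn": "drive_tool", "kwargs": {"commands": [{"dx": 0, "dy": -0.05, "dz": 0, "wx": 0, "wy": 0, "wz": 0, "grip": 40}, {"dx": 0, "dy": 0, "dz": 0, "wx": 0, "wy": 0, "wz": 0, "grip": 40}, {"dx": 0, "dy": 0, "dz": 0, "wx": 0, "wy": 0, "wz": 0, "grip": 40}, {"dx": 0, "dy": -0.5, "dz": 0, "wx": 0, "wy": 0, "wz": 0, "grip": 40}, {"dx": 0, "dy": -0.9, "dz": 0, "wx": 0, "wy": 0, "wz": 0, "grip": 40}, {"dx": 0, "dy": -0.9, "dz": -0.3, "wx": 0, "wy": 0, "wz": 0, "grip": 30}, {"dx": 0, "dy": -0.9, "dz": -0.8, "wx": 0, "wy": 0, "wz": 0, "grip": 30}, {"dx": 0, "dy": -0.9, "dz": -0.8, "wx": 0, "wy": 0, "wz": 0, "grip": 30}]}}

```text
time_s: 10.5
position: [0.4626, -0.0217, 0.2434]
tcp_rot: [[-0.214, 0.423, 0.881], [-0.977, -0.101, -0.189], [0.009, -0.901, 0.435]]
force: [0.0, 0.6, -1.1]
opening: 0.353
```

Run:
```python
from edge import *
s=show(); print('bed',((s['position']-O)@B*1e3).round(1))
run(8.8)
out=[]
for n in('scene','top'):
    z=np.load(n+'2.npz'); p,d,K,T=[z[k] for k in 'pdKT']
    X=bed(60,0,80); c=T[:3,:3]@X+T[:3,3];u,v=(c[:2]/c[2]*[K[0,0],K[1,1]]+[K[0,2],K[1,2]]).astype(int)
    out.append(p[v-55:v+55,u-60:u+60])
    # rod: brightest greyish points; use depth points in bed coords with frame sector
    Q=(pts(d,K,T)-O)@B*1e3
    r=np.hypot(Q[...,0]-78,Q[...,2]-14); th=np.arctan2(Q[...,2]-14,-(Q[...,0]-78))
    m=(r>186)&(r<204)&(abs(Q[...,1])<85)&(th>1.5)&(th<2.3); print(n,'rod th',np.percentile(th[m],[10,50,90]).round(3),'r',np.median(r[m]).round(1),m.sum())
    m=(r>60)&(r<150)&(abs(Q[...,1])<88)&(th>1.5)&(th<2.3); print(' plate th',np.percentile(th[m],[10,50,90]).round(3),m.sum())
save('g3.png',cv2.resize(np.hstack(out),None,fx=3.3,fy=3.3,interpolation=cv2.INTER_CUBIC))
```

```text
10.5 [ 0.4626 -0.0217  0.2434] [-18.  12. 122.   5.  21.  80.] [ 0.   0.6 -1.1] 0.353
bed [-81.1   2.8 207.1]
top 654
 xmax [np.float64(47.7), np.float64(48.1), np.float64(47.4), np.float64(47.7), np.float64(47.0), np.float64(47.4), np.float64(46.7), np.float64(47.0)]
 ymin [np.float64(-45.5), np.float64(-43.1), np.float64(-43.5), np.float64(-47.6), np.float64(-45.1), np.float64(-45.6), np.float64(-43.1), np.float64(-42.4), np.float64(-41.8)]
 plate plane z0 8.4 sx 1.0 sy 1.0 deg n453
scene 323
 xmax [np.float64(42.7), np.float64(45.4), np.float64(45.3), np.float64(45.2), np.float64(45.1), np.float64(45.0), np.float64(45.0), np.float64(39.2)]
 ymin [np.float64(-53.5), np.float64(-53.5), np.float64(-55.1), np.float64(-55.1), np.float64(-53.5), np.float64(-53.5), np.float64(-55.1), np.float64(-51.9), np.float64(-45.5)]
 plate plane z0 9.2 sx -0.2 sy 0.6 deg n203
scene rod th [1.98  1.993 2.018] r 198.0 99
 plate th [1.923 1.973 2.185] 496
top rod th [1.99  2.009 2.035] r 198.8 224
 plate th [1.941 1.981 1.997] 480
```

View pics/g3.png

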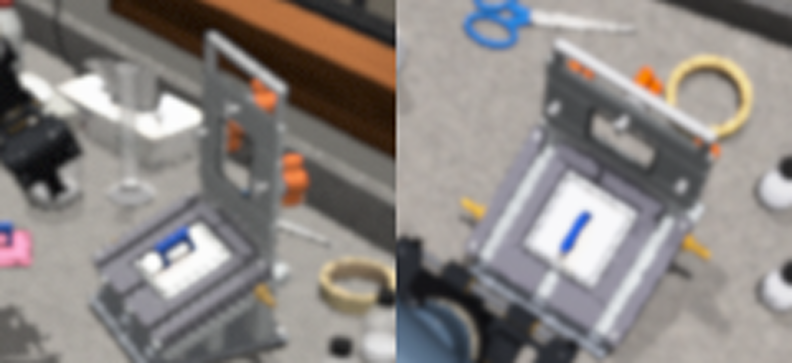

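Run:
```python
from h import *
th=2.0; U=np.array([-np.cos(th),0,np.sin(th)]); N=np.array([np.sin(th),0,np.cos(th)])
for n in('scene','top'):
    z=np.load(n+'2.npz'); p,d,K,T=[z[k] for k in 'pdKT']; hsv=cv2.cvtColor(p,cv2.COLOR_RGB2HSV)
    Q=(pts(d,K,T)-O)@B*1e3-[78,0,14]
    m=(hsv[...,0]>4)&(hsv[...,0]<16)&(hsv[...,1]>150)&(hsv[...,2]>90)
    k,l,s,c=cv2.connectedComponentsWithStats(m.astype(np.uint8))
    for i in range(1,k):
        q=Q[l==i]; q=q[np.linalg.norm(q,axis=1)<260]
        if len(q)<6: continue
        f=lambda a:np.percentile(a,[3,50,97]).round(0)
        print(n,c[i].round(0),len(q),'r',f(q@U),'y',f(q[:,1]),'n',f(q@N))
```

```text
scene [374. 148.] 32 r [142. 152. 166.] y [-14.  -4.   7.] n [19. 27. 36.]
scene [366. 161.] 15 r [ 58.  70. 115.] y [-8. 61. 69.] n [-6. 29. 36.]
scene [384. 173.] 66 r [ 60.  87. 107.] y [-87. -82. -70.] n [19. 28. 40.]
top [364. 141.] 28 r [144. 161. 173.] y [-11.  -2.   8.] n [23. 33. 39.]
```

Frame is at about 2.0 rad, all three bars lie along the frame (open), and the cassette is seated handle-up. Next I approach the bar handle.

```bash
cat >> h.py <<'E'
H=np.array([c_,s_,0]); Z=np.array([0,0,1.])
def Rt(deg):
    a=np.radians(deg); return rot(np.cos(a)*H+np.sin(a)*Z, np.sin(a)*H-np.cos(a)*Z)
def rod(th,y=52): return bed(78-194*np.cos(th),y,14+194*np.sin(th))
E
python3 - <<'E'
from h import *
R=Rt(30); g=rod(2.0); print('rod',g.round(3))
tcp=g-.003*R[:,1]
rows([(np.array([.49,0,.40]),R,9),(tcp-.06*R[:,1],R,3),(tcp-.001*R[:,1],R,4)])
E
```

```text
rod [ 0.692 -0.02   0.33 ]
0 dx:-0.07 dy:-0.36 dz:0.25 wx:0.00 wy:-0.11
1 dx:-0.02 dy:-0.36 dz:0.26 wx:0.00 wy:-0.11
2 dx:0.03 dy:-0.36 dz:0.27 wx:0.00 wy:-0.11
3 dx:0.08 dy:-0.36 dz:0.26 wx:0.00 wy:-0.11
4 dx:0.12 dy:-0.35 dz:0.25 wx:0.00 wy:-0.11
5 dx:0.16 dy:-0.35 dz:0.22 wx:0.00 wy:-0.11
6 dx:0.20 dy:-0.35 dz:0.19 wx:0.00 wy:-0.11
7 dx:0.24 dy:-0.35 dz:0.16 wx:0.00 wy:-0.11
8 dx:0.26 dy:-0.34 dz:0.12 wx:0.00 wy:-0.11
--
9 dx:0.70 dy:0.49 dz:0.11
10 dx:0.70 dy:0.49 dz:0.11
11 dx:0.70 dy:0.49 dz:0.11
12 dx:0.70 dy:0.49 dz:0.11
13 dx:0.70 dy:0.49 dz:0.11
--
14 dy:0.37
15 dy:0.37
16 dy:0.37
17 dy:0.37
--
```

Request:
{"fn": "drive_tool", "kwargs": {"commands": [{"dx": -0.07, "dy": -0.36, "dz": 0.25, "wx": 0, "wy": -0.11, "wz": 0, "grip": 30}, {"dx": -0.02, "dy": -0.36, "dz": 0.26, "wx": 0, "wy": -0.11, "wz": 0, "grip": 30}, {"dx": 0.03, "dy": -0.36, "dz": 0.27, "wx": 0, "wy": -0.11, "wz": 0, "grip": 30}, {"dx": 0.08, "dy": -0.36, "dz": 0.26, "wx": 0, "wy": -0.11, "wz": 0, "grip": 30}, {"dx": 0.12, "dy": -0.35, "dz": 0.25, "wx": 0, "wy": -0.11, "wz": 0, "grip": 30}, {"dx": 0.16, "dy": -0.35, "dz": 0.22, "wx": 0, "wy": -0.11, "wz": 0, "grip": 30}, {"dx": 0.2, "dy": -0.35, "dz": 0.19, "wx": 0, "wy": -0.11, "wz": 0, "grip": 30}, {"dx": 0.24, "dy": -0.35, "dz": 0.16, "wx": 0, "wy": -0.11, "wz": 0, "grip": 30}]}}

```text
time_s: 11.6
position: [0.4955, -0.0065, 0.3823]
tcp_rot: [[0.827, 0.423, 0.371], [-0.364, -0.101, 0.926], [0.429, -0.901, 0.07]]
force: [-0.1, -0.1, -0.8]
opening: 0.344
```

Run:
```python
from h import *
show()
R=Rt(30); g=rod(2.0)
tcp=g-.003*R[:,1]
rows([(tcp-.06*R[:,1],R,3)])
```

```text
11.6 [ 0.4955 -0.0065  0.3823] [-14.   2. 105.   0.  47.   9.] [-0.1 -0.1 -0.8] 0.344
0 dx:0.70 dy:0.35 dz:0.28 wy:-0.02 wz:-0.01
1 dx:0.71 dy:0.36 dz:0.25 wy:-0.02 wz:-0.01
2 dx:0.71 dy:0.37 dz:0.22 wy:-0.02 wz:-0.01
3 dx:0.71 dy:0.38 dz:0.19 wy:-0.02 wz:-0.01
4 dx:0.71 dy:0.39 dz:0.17 wy:-0.02 wz:-0.01
--
```

Request:
{"fn": "drive_tool", "kwargs": {"commands": [{"dx": 0.7, "dy": 0.35, "dz": 0.28, "wx": 0, "wy": -0.02, "wz": -0.01, "grip": 30}, {"dx": 0.71, "dy": 0.36, "dz": 0.25, "wx": 0, "wy": -0.02, "wz": -0.01, "grip": 30}, {"dx": 0.71, "dy": 0.37, "dz": 0.22, "wx": 0, "wy": -0.02, "wz": -0.01, "grip": 30}, {"dx": 0.71, "dy": 0.38, "dz": 0.19, "wx": 0, "wy": -0.02, "wz": -0.01, "grip": 30}, {"dx": 0.71, "dy": 0.39, "dz": 0.17, "wx": 0, "wy": -0.02, "wz": -0.01, "grip": 30}, {"dx": 0, "dy": 0, "dz": 0, "wx": 0, "wy": 0, "wz": 0, "grip": 30}]}}

```text
time_s: 12.35
position: [0.6626, -0.0166, 0.3824]
tcp_rot: [[0.838, 0.488, 0.245], [-0.211, -0.124, 0.97], [0.503, -0.864, -0.001]]
force: [-0.7, -0.0, -1.0]
opening: 0.342
```

Run:
```python
from h import *
s=show();print(s['tcp_rot'].round(2))
R=Rt(30); g=rod(2.0)
tcp=g-.003*R[:,1]
rows([(tcp-.02*R[:,1],R,3),(tcp,R,3)])
out=[]
for n in('scene','top'):
    p,d,K,T=cap(n)
    X=g; c=T[:3,:3]@X+T[:3,3];u,v=(c[:2]/c[2]*[K[0,0],K[1,1]]+[K[0,2],K[1,2]]).astype(int); print(n,u,v)
    cv2.circle(p,(u,v),1,(0,255,0),-1)
    out.append(p[max(v-50,0):v+50,u-55:u+55][:100])
save('g4.png',cv2.resize(np.hstack(out),None,fx=3.6,fy=3.6,interpolation=cv2.INTER_CUBIC))
```

```text
12.35 [ 0.6626 -0.0166  0.3824] [-10.  16.  89.  -3.  45.   5.] [-0.7 -0.  -1. ] 0.342
[[ 0.84  0.49  0.24]
 [-0.21 -0.12  0.97]
 [ 0.5  -0.86 -0.  ]]
0 dx:-0.01 dy:0.31 dz:0.03 wx:0.00 wy:-0.01
1 dx:-0.01 dy:0.31 dz:0.03 wx:0.00 wy:-0.01
2 dx:-0.01 dy:0.31 dz:0.03 wx:0.00 wy:-0.01
--
3 dy:0.17
4 dy:0.17
5 dy:0.17
--
scene 361 133
top 344 136
```

View pics/g4.png

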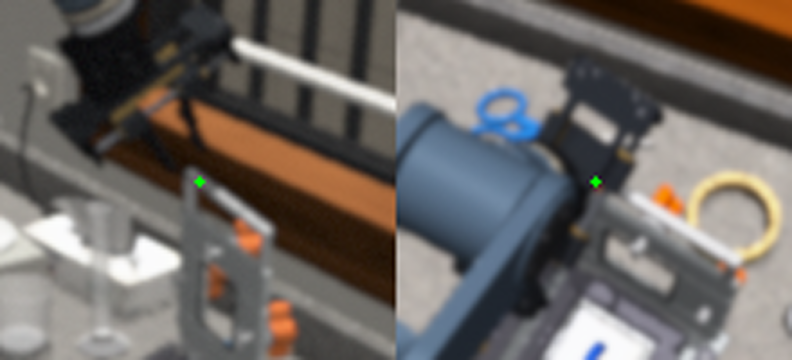

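The target mark sits on the bar at crop (200,182), and the fingers at (165,150) and (195,130) will straddle it. I continue in.

Request:
{"fn": "drive_tool", "kwargs": {"commands": [{"dx": 0, "dy": 0.31, "dz": 0.03, "wx": 0, "wy": -0.01, "wz": 0, "grip": 30}, {"dx": -0.01, "dy": 0.31, "dz": 0.03, "wx": 0, "wy": 0, "wz": 0, "grip": 30}, {"dx": -0.01, "dy": 0.31, "dz": 0.03, "wx": 0, "wy": -0.01, "wz": 0, "grip": 30}, {"dx": 0, "dy": 0.17, "dz": 0, "wx": 0, "wy": 0, "wz": 0, "grip": 30}, {"dx": 0, "dy": 0.17, "dz": 0, "wx": 0, "wy": 0, "wz": 0, "grip": 30}, {"dx": 0, "dy": 0.17, "dz": 0, "wx": 0, "wy": 0, "wz": 0, "grip": 30}, {"dx": 0, "dy": 0, "dz": 0, "wx": 0, "wy": 0, "wz": 0, "grip": 30}]}}

```text
time_s: 13.32
position: [0.6886, -0.0198, 0.3328]
tcp_rot: [[0.845, 0.487, 0.218], [-0.181, -0.124, 0.976], [0.503, -0.864, -0.017]]
force: [-0.2, 0.1, 0.1]
opening: 0.344
```

Request:
{"fn": "drive_tool", "kwargs": {"commands": [{"dx": 0, "dy": 0, "dz": 0, "wx": 0, "wy": 0, "wz": 0, "grip": 20}, {"dx": 0, "dy": 0, "dz": 0, "wx": 0, "wy": 0, "wz": 0, "grip": 10}, {"dx": 0, "dy": 0, "dz": 0, "wx": 0, "wy": 0, "wz": 0, "grip": 4}, {"dx": 0, "dy": 0, "dz": 0, "wx": 0, "wy": 0, "wz": 0, "grip": 4}]}}

```text
time_s: 13.82
position: [0.69, -0.02, 0.3356]
tcp_rot: [[0.842, 0.493, 0.218], [-0.18, -0.125, 0.976], [0.508, -0.861, -0.017]]
force: [2.2, -0.7, 5.0]
opening: 0.126
```

Run:
```python
from h import *
s=show(); R=s['tcp_rot']; g=s['position']+.003*R[:,1]; q=(g-O)@B*1e3-[78,0,14]
print('grasp bed rel hinge',q.round(1),'r',np.hypot(q[0],q[2]).round(1),'th',np.arctan2(q[2],-q[0]).round(3))
```

```text
13.82 [ 0.69   -0.02    0.3356] [-10.  21.  89.  -3.  39.   4.] [ 2.2 -0.7  5. ] 0.126
grasp bed rel hinge [ 81.5  51.1 179.7] r 197.3 th 1.996
```

Gripped: opening is about 11 mm, and the grasp solves to theta 1.996. I plan the lowering arc with constant tool orientation.

```bash
cat > arc.py <<'E'
from h import *
def arc(a,b,n,yfix=True):
    s=show(); R=s['tcp_rot']; g=s['position']+.003*R[:,1]; q=(g-O)@B*1e3-[78,0,14]
    print('rel',q.round(1),'r',np.hypot(q[0],q[2]).round(1),'th',np.arctan2(q[2],-q[0]).round(3),'F bed',(s['force']@B).round(1))
    th=np.linspace(a,b,n+1)
    for i in range(n):
        d=R.T@(rod(th[i+1])-rod(th[i]))/.04; print(i,f'th {th[i+1]:.2f}',d.round(2))
E
python3 - <<'E'
from arc import *
arc(1.996,.396,32)
E
```

```text
13.82 [ 0.69   -0.02    0.3356] [-10.  21.  89.  -3.  39.   4.] [ 2.2 -0.7  5. ] 0.126
rel [ 81.5  51.1 179.7] r 197.3 th 1.996 F bed [ 4.2 -0.3  3.6]
0 th 1.95 [-0.21 -0.12 -0.  ]
1 th 1.90 [-0.22 -0.1  -0.  ]
2 th 1.85 [-0.22 -0.09 -0.  ]
3 th 1.80 [-0.23 -0.08 -0.  ]
4 th 1.75 [-0.23 -0.07 -0.  ]
5 th 1.70 [-0.24 -0.06 -0.  ]
6 th 1.65 [-0.24 -0.05 -0.  ]
7 th 1.60 [-0.24 -0.04 -0.  ]
8 th 1.55 [-0.24 -0.02 -0.  ]
9 th 1.50 [-0.24 -0.01 -0.  ]
10 th 1.45 [-0.24  0.   -0.  ]
11 th 1.40 [-0.24  0.01 -0.  ]
12 th 1.35 [-0.24  0.03 -0.  ]
13 th 1.30 [-0.24  0.04  0.  ]
14 th 1.25 [-0.24  0.05  0.  ]
15 th 1.20 [-0.23  0.06  0.  ]
16 th 1.15 [-0.23  0.07  0.  ]
17 th 1.10 [-0.23  0.08  0.  ]
18 th 1.05 [-0.22  0.1   0.  ]
19 th 1.00 [-0.22  0.11  0.  ]
20 th 0.95 [-0.21  0.12  0.  ]
21 th 0.90 [-0.21  0.13  0.  ]
22 th 0.85 [-0.2   0.14  0.  ]
23 th 0.80 [-0.19  0.15  0.  ]
24 th 0.75 [-0.18  0.16  0.  ]
25 th 0.70 [-0.18  0.17  0.  ]
26 th 0.65 [-0.17  0.17  0.  ]
27 th 0.60 [-0.16  0.18  0.  ]
28 th 0.55 [-0.15  0.19  0.  ]
29 th 0.50 [-0.14  0.2   0.  ]
30 th 0.45 [-0.13  0.2   0.  ]
31 th 0.40 [-0.12  0.21  0.  ]
```

Request:
{"fn": "drive_tool", "kwargs": {"commands": [{"dx": -0.21, "dy": -0.12, "dz": 0, "wx": 0, "wy": 0, "wz": 0, "grip": 4}, {"dx": -0.22, "dy": -0.1, "dz": 0, "wx": 0, "wy": 0, "wz": 0, "grip": 4}, {"dx": -0.22, "dy": -0.09, "dz": 0, "wx": 0, "wy": 0, "wz": 0, "grip": 4}, {"dx": -0.23, "dy": -0.08, "dz": 0, "wx": 0, "wy": 0, "wz": 0, "grip": 4}]}}

```text
time_s: 14.32
position: [0.6517, -0.0119, 0.3311]
tcp_rot: [[0.843, 0.492, 0.218], [-0.179, -0.126, 0.976], [0.508, -0.861, -0.018]]
force: [2.2, -2.1, 5.1]
opening: 0.126
```

Run:
```python
from arc import *
arc(1.8,1.8,0)
```

```text
14.32 [ 0.6517 -0.0119  0.3311] [-10.  18.  95.  -4.  37.   5.] [ 2.2 -2.1  5.1] 0.126
rel [ 44.1  51.2 192.3] r 197.3 th 1.796 F bed [ 4.5 -1.6  3.5]
```

Request:
{"fn": "drive_tool", "kwargs": {"commands": [{"dx": -0.23, "dy": -0.07, "dz": 0, "wx": 0, "wy": 0, "wz": 0, "grip": 4}, {"dx": -0.24, "dy": -0.06, "dz": 0, "wx": 0, "wy": 0, "wz": 0, "grip": 4}, {"dx": -0.24, "dy": -0.05, "dz": 0, "wx": 0, "wy": 0, "wz": 0, "grip": 4}, {"dx": -0.24, "dy": -0.04, "dz": 0, "wx": 0, "wy": 0, "wz": 0, "grip": 4}, {"dx": -0.24, "dy": -0.02, "dz": 0, "wx": 0, "wy": 0, "wz": 0, "grip": 4}, {"dx": -0.24, "dy": -0.01, "dz": 0, "wx": 0, "wy": 0, "wz": 0, "grip": 4}, {"dx": -0.24, "dy": 0, "dz": 0, "wx": 0, "wy": 0, "wz": 0, "grip": 4}, {"dx": -0.24, "dy": 0.01, "dz": 0, "wx": 0, "wy": 0, "wz": 0, "grip": 4}]}}

```text
time_s: 15.32
position: [0.5807, 0.0036, 0.2977]
tcp_rot: [[0.846, 0.486, 0.219], [-0.181, -0.124, 0.976], [0.501, -0.865, -0.017]]
force: [-0.5, -5.3, -0.4]
opening: 0.124
```

Run:
```python
from arc import *
arc(1.8,1.8,0)
```

```text
15.32 [0.5807 0.0036 0.2977] [ -9.  15. 106.  -5.  29.   7.] [-0.5 -5.3 -0.4] 0.124
rel [-35.9  51.7 192.7] r 196.0 th 1.387 F bed [ 0.4 -5.3 -0.6]
```

Request:
{"fn": "drive_tool", "kwargs": {"commands": [{"dx": -0.24, "dy": 0.03, "dz": 0, "wx": 0, "wy": 0, "wz": 0, "grip": 4}, {"dx": -0.24, "dy": 0.04, "dz": 0, "wx": 0, "wy": 0, "wz": 0, "grip": 4}, {"dx": -0.24, "dy": 0.05, "dz": 0, "wx": 0, "wy": 0, "wz": 0, "grip": 4}, {"dx": -0.23, "dy": 0.06, "dz": 0, "wx": 0, "wy": 0, "wz": 0, "grip": 4}, {"dx": -0.23, "dy": 0.07, "dz": 0, "wx": 0, "wy": 0, "wz": 0, "grip": 4}, {"dx": -0.23, "dy": 0.08, "dz": 0, "wx": 0, "wy": 0, "wz": 0, "grip": 4}, {"dx": -0.22, "dy": 0.1, "dz": 0, "wx": 0, "wy": 0, "wz": 0, "grip": 4}, {"dx": -0.22, "dy": 0.11, "dz": 0, "wx": 0, "wy": 0, "wz": 0, "grip": 4}]}}

```text
time_s: 16.32
position: [0.5299, 0.0147, 0.2427]
tcp_rot: [[0.845, 0.489, 0.218], [-0.18, -0.124, 0.976], [0.504, -0.864, -0.016]]
force: [0.7, 2.9, -0.8]
opening: 0.125
```

Run:
```python
from arc import *
arc(1.8,1.8,0)
```

```text
16.32 [0.5299 0.0147 0.2427] [ -9.  17. 116.  -9.  17.  11.] [ 0.7  2.9 -0.8] 0.125
rel [-106.3   52.2  164.8] r 196.1 th 0.998 F bed [-0.3  3.  -0.7]
```

Run:
```python
from arc import *
from scipy.optimize import least_squares, fsolve
D=np.array([[30.27,82.15,0,.1635,-.6026,.2437],[35,92,0,.4605,.3738,.1517],[45,94,0,.4722,.3688,.0359],[36,91,0,.4731,.3691,.1391],[23,112,25,.5608,-.0222,.2016],[33,110,25,.6004,-.0534,.1285],[12,122,25,.4626,-.0217,.2434],[21,89,30,.69,-.02,.3356],[15,106,30,.5807,.0036,.2977],[17,116,30,.5299,.0147,.2427]])
def f(x,D):
    L1,L2,d,z0,r0,e=x; a,b,t=np.radians(D[:,:3].T)
    return r0+L1*np.sin(a)+e*np.cos(a)*0+L2*np.sin(a+b)+d*np.sin(t), z0+L1*np.cos(a)+L2*np.cos(a+b)-d*np.cos(t)
rho=np.sqrt(D[:,3]**2+D[:,4]**2-.111**2)
S=least_squares(lambda x:np.r_[f(x,D)[0]-rho,f(x,D)[1]-D[:,5]],[.4,.4,.25,.2,0,0]); print(S.x.round(3),np.abs(S.fun).max())
for th in (1.0,.8,.6,.4,.2,0.):
    out=[]
    for t in (15,20,25,30):
        p=rod(th)-.003*Rt(t)[:,1]; rr=np.sqrt(p[0]**2+p[1]**2-.111**2)
        o=fsolve(lambda j:[f(S.x,np.array([[j[0],j[1],t]]))[0][0]-rr,f(S.x,np.array([[j[0],j[1],t]]))[1][0]-p[2]],[20,115]); out.append('t%d j2 %.0f j3 %.0f j5 %.0f'%(t,*o,180-t-sum(o)))
    print(th,p.round(3),out)
```

```text
[ 0.549  0.381  0.263  0.196 -0.037  0.   ] 0.031720906899968426
1.0 [0.532 0.014 0.242] ['t15 j2 19 j3 106 j5 40', 't20 j2 17 j3 110 j5 33', 't25 j2 16 j3 113 j5 25', 't30 j2 15 j3 117 j5 18']
0.8 [0.515 0.018 0.207] ['t15 j2 20 j3 111 j5 34', 't20 j2 18 j3 115 j5 27', 't25 j2 17 j3 119 j5 19', 't30 j2 17 j3 122 j5 11']
0.6 [0.505 0.02  0.17 ] ['t15 j2 22 j3 116 j5 27', 't20 j2 21 j3 119 j5 20', 't25 j2 20 j3 123 j5 12', 't30 j2 20 j3 126 j5 4']
0.4 [0.503 0.02  0.131] ['t15 j2 25 j3 118 j5 21', 't20 j2 24 j3 122 j5 14', 't25 j2 24 j3 126 j5 6', 't30 j2 24 j3 129 j5 -3']
0.2 [0.508 0.019 0.093] ['t15 j2 29 j3 120 j5 16', 't20 j2 29 j3 123 j5 8', 't25 j2 29 j3 127 j5 -0', 't30 j2 29 j3 130 j5 -9']
0.0 [0.52  0.016 0.056] ['t15 j2 34 j3 119 j5 12', 't20 j2 34 j3 123 j5 3', 't25 j2 34 j3 126 j5 -5', 't30 j2 34 j3 130 j5 -14']
```

j5 is heading towards its lower limit (0) at this tilt. Near shut I need less tilt, with the bar gripped nearer the fingertips so the gripper body clears the left knob. So I raise the frame again to where it holds itself (about 1.85 rad) and regrasp there.

Request:
{"fn": "drive_tool", "kwargs": {"commands": [{"dx": 0.22, "dy": -0.11, "dz": 0, "wx": 0, "wy": 0, "wz": 0, "grip": 4}, {"dx": 0.22, "dy": -0.1, "dz": 0, "wx": 0, "wy": 0, "wz": 0, "grip": 4}, {"dx": 0.23, "dy": -0.08, "dz": 0, "wx": 0, "wy": 0, "wz": 0, "grip": 4}, {"dx": 0.23, "dy": -0.07, "dz": 0, "wx": 0, "wy": 0, "wz": 0, "grip": 4}, {"dx": 0.23, "dy": -0.06, "dz": 0, "wx": 0, "wy": 0, "wz": 0, "grip": 4}, {"dx": 0.24, "dy": -0.05, "dz": 0, "wx": 0, "wy": 0, "wz": 0, "grip": 4}, {"dx": 0.24, "dy": -0.04, "dz": 0, "wx": 0, "wy": 0, "wz": 0, "grip": 4}, {"dx": 0.24, "dy": -0.03, "dz": 0, "wx": 0, "wy": 0, "wz": 0, "grip": 4}]}}

```text
time_s: 17.32
position: [0.5801, 0.004, 0.2989]
tcp_rot: [[0.847, 0.485, 0.218], [-0.181, -0.124, 0.976], [0.5, -0.866, -0.017]]
force: [-4.9, 3.2, 0.7]
opening: 0.126
```

Request:
{"fn": "drive_tool", "kwargs": {"commands": [{"dx": 0.24, "dy": -0.01, "dz": 0, "wx": 0, "wy": 0, "wz": 0, "grip": 4}, {"dx": 0.24, "dy": 0, "dz": 0, "wx": 0, "wy": 0, "wz": 0, "grip": 4}, {"dx": 0.24, "dy": 0.01, "dz": 0, "wx": 0, "wy": 0, "wz": 0, "grip": 4}, {"dx": 0.24, "dy": 0.02, "dz": 0, "wx": 0, "wy": 0, "wz": 0, "grip": 4}, {"dx": 0.24, "dy": 0.04, "dz": 0, "wx": 0, "wy": 0, "wz": 0, "grip": 4}, {"dx": 0.24, "dy": 0.05, "dz": 0, "wx": 0, "wy": 0, "wz": 0, "grip": 4}, {"dx": 0.24, "dy": 0.06, "dz": 0, "wx": 0, "wy": 0, "wz": 0, "grip": 4}, {"dx": 0.23, "dy": 0.07, "dz": 0, "wx": 0, "wy": 0, "wz": 0, "grip": 4}]}}

```text
time_s: 18.32
position: [0.6522, -0.0113, 0.3295]
tcp_rot: [[0.845, 0.489, 0.218], [-0.18, -0.124, 0.976], [0.504, -0.864, -0.016]]
force: [-2.2, 4.9, 1.0]
opening: 0.126
```

Request:
{"fn": "drive_tool", "kwargs": {"commands": [{"dx": 0.23, "dy": 0.08, "dz": 0, "wx": 0, "wy": 0, "wz": 0, "grip": 4}, {"dx": 0.22, "dy": 0.09, "dz": 0, "wx": 0, "wy": 0, "wz": 0, "grip": 4}, {"dx": 0, "dy": 0, "dz": 0, "wx": 0, "wy": 0, "wz": 0, "grip": 4}]}}

```text
time_s: 18.7
position: [0.6714, -0.0155, 0.3325]
tcp_rot: [[0.844, 0.49, 0.218], [-0.181, -0.124, 0.976], [0.505, -0.863, -0.016]]
force: [1.6, 4.9, -0.9]
opening: 0.128
```

Run:
```python
from arc import *
arc(1.8,1.8,0)
```

```text
18.7 [ 0.6714 -0.0155  0.3325] [-10.  20.  92.  -3.  38.   5.] [ 1.6  4.9 -0.9] 0.128
rel [ 62.8  51.6 185.1] r 195.4 th 1.898 F bed [ 0.1  5.1 -1. ]
```

Run:
```python
from h import *
s=bot.read_state(); R0=s['tcp_rot']; g=s['position']+.003*R0[:,1]; R=Rt(18)
rows([(g-.012*R[:,1],R,3)])
```

```text
0 dx:0.02 dy:-0.07 wx:0.00 wz:0.05
1 dx:0.02 dy:-0.07 wx:0.00 wz:0.05
2 dx:0.01 dy:-0.07 wx:0.00 wz:0.05
--
```

Request:
{"fn": "drive_tool", "kwargs": {"commands": [{"dx": 0, "dy": 0, "dz": 0, "wx": 0, "wy": 0, "wz": 0, "grip": 26}, {"dx": 0, "dy": 0, "dz": 0, "wx": 0, "wy": 0, "wz": 0, "grip": 26}, {"dx": 0.02, "dy": -0.07, "dz": 0, "wx": 0, "wy": 0, "wz": 0.05, "grip": 26}, {"dx": 0.02, "dy": -0.07, "dz": 0, "wx": 0, "wy": 0, "wz": 0.05, "grip": 26}, {"dx": 0.01, "dy": -0.07, "dz": 0, "wx": 0, "wy": 0, "wz": 0.05, "grip": 26}, {"dx": 0, "dy": 0, "dz": 0, "wx": 0, "wy": 0, "wz": 0, "grip": 20}, {"dx": 0, "dy": 0, "dz": 0, "wx": 0, "wy": 0, "wz": 0, "grip": 8}, {"dx": 0, "dy": 0, "dz": 0, "wx": 0, "wy": 0, "wz": 0, "grip": 4}]}}

```text
time_s: 19.7
position: [0.6676, -0.0152, 0.3406]
tcp_rot: [[0.936, 0.278, 0.218], [-0.204, -0.079, 0.976], [0.288, -0.957, -0.018]]
force: [-0.2, -0.6, -0.2]
opening: 0.127
```

```bash
sed -i 's/def arc(a,b,n,yfix=True):/def arc(a,b,n,o=.012):/; s/+.003\*R/+o*R/' arc.py
python3 - <<'E'
from arc import *
arc(1.9,.1,36)
E
```

```text
19.7 [ 0.6676 -0.0152  0.3406] [-10.  23.  81.  -2.  59.   3.] [-0.2 -0.6 -0.2] 0.127
rel [ 60.8  51.  185.1] r 194.9 th 1.888 F bed [-0.1 -0.6 -0.2]
0 th 1.85 [-0.24 -0.04 -0.  ]
1 th 1.80 [-0.24 -0.03 -0.  ]
2 th 1.75 [-0.24 -0.01 -0.  ]
3 th 1.70 [-0.24 -0.   -0.  ]
4 th 1.65 [-0.24  0.01 -0.  ]
5 th 1.60 [-0.24  0.02 -0.  ]
6 th 1.55 [-0.24  0.03 -0.  ]
7 th 1.50 [-0.24  0.05 -0.  ]
8 th 1.45 [-0.24  0.06 -0.  ]
9 th 1.40 [-0.23  0.07 -0.  ]
10 th 1.35 [-0.23  0.08 -0.  ]
11 th 1.30 [-0.22  0.09  0.  ]
12 th 1.25 [-0.22  0.1   0.  ]
13 th 1.20 [-0.21  0.11  0.  ]
14 th 1.15 [-0.21  0.12  0.  ]
15 th 1.10 [-0.2   0.13  0.  ]
16 th 1.05 [-0.19  0.14  0.  ]
17 th 1.00 [-0.19  0.15  0.  ]
18 th 0.95 [-0.18  0.16  0.  ]
19 th 0.90 [-0.17  0.17  0.  ]
20 th 0.85 [-0.16  0.18  0.  ]
21 th 0.80 [-0.15  0.19  0.  ]
22 th 0.75 [-0.14  0.2   0.  ]
23 th 0.70 [-0.13  0.2   0.  ]
24 th 0.65 [-0.12  0.21  0.  ]
25 th 0.60 [-0.11  0.21  0.  ]
26 th 0.55 [-0.1   0.22  0.  ]
27 th 0.50 [-0.09  0.23  0.  ]
28 th 0.45 [-0.08  0.23  0.  ]
29 th 0.40 [-0.07  0.23  0.  ]
30 th 0.35 [-0.06  0.24  0.  ]
31 th 0.30 [-0.04  0.24  0.  ]
32 th 0.25 [-0.03  0.24  0.  ]
33 th 0.20 [-0.02  0.24  0.  ]
34 th 0.15 [-0.01  0.24  0.  ]
35 th 0.10 [0.   0.24 0.01]
```

Request:
{"fn": "drive_tool", "kwargs": {"commands": [{"dx": -0.24, "dy": -0.04, "dz": 0, "wx": 0, "wy": 0, "wz": 0, "grip": 4}, {"dx": -0.24, "dy": -0.03, "dz": 0, "wx": 0, "wy": 0, "wz": 0, "grip": 4}, {"dx": -0.24, "dy": -0.01, "dz": 0, "wx": 0, "wy": 0, "wz": 0, "grip": 4}, {"dx": -0.24, "dy": 0, "dz": 0, "wx": 0, "wy": 0, "wz": 0, "grip": 4}, {"dx": -0.24, "dy": 0.01, "dz": 0, "wx": 0, "wy": 0, "wz": 0, "grip": 4}, {"dx": -0.24, "dy": 0.02, "dz": 0, "wx": 0, "wy": 0, "wz": 0, "grip": 4}, {"dx": -0.24, "dy": 0.03, "dz": 0, "wx": 0, "wy": 0, "wz": 0, "grip": 4}, {"dx": -0.24, "dy": 0.05, "dz": 0, "wx": 0, "wy": 0, "wz": 0, "grip": 4}]}}

```text
time_s: 20.7
position: [0.5959, 0.0, 0.3181]
tcp_rot: [[0.935, 0.278, 0.218], [-0.204, -0.08, 0.976], [0.289, -0.957, -0.018]]
force: [-0.9, -4.7, 2.3]
opening: 0.126
```

Run:
```python
from arc import *
arc(1.9,.1,0)
```

```text
20.7 [0.5959 0.     0.3181] [-10.  18.  93.  -2.  53.   4.] [-0.9 -4.7  2.3] 0.126
rel [-15.1  51.1 195.7] r 196.3 th 1.494 F bed [ 1.1 -4.8  2.1]
```

Request:
{"fn": "drive_tool", "kwargs": {"commands": [{"dx": -0.24, "dy": 0.06, "dz": 0, "wx": 0, "wy": 0, "wz": 0, "grip": 4}, {"dx": -0.23, "dy": 0.07, "dz": 0, "wx": 0, "wy": 0, "wz": 0, "grip": 4}, {"dx": -0.23, "dy": 0.08, "dz": 0, "wx": 0, "wy": 0, "wz": 0, "grip": 4}, {"dx": -0.22, "dy": 0.09, "dz": 0, "wx": 0, "wy": 0, "wz": 0, "grip": 4}, {"dx": -0.22, "dy": 0.1, "dz": 0, "wx": 0, "wy": 0, "wz": 0, "grip": 4}, {"dx": -0.21, "dy": 0.11, "dz": 0, "wx": 0, "wy": 0, "wz": 0, "grip": 4}, {"dx": -0.21, "dy": 0.12, "dz": 0, "wx": 0, "wy": 0, "wz": 0, "grip": 4}, {"dx": -0.2, "dy": 0.13, "dz": 0, "wx": 0, "wy": 0, "wz": 0, "grip": 4}]}}

```text
time_s: 21.7
position: [0.5388, 0.013, 0.2677]
tcp_rot: [[0.935, 0.278, 0.218], [-0.205, -0.078, 0.976], [0.288, -0.958, -0.016]]
force: [0.7, -2.8, -1.2]
opening: 0.129
```

Request:
{"fn": "drive_tool", "kwargs": {"commands": [{"dx": -0.19, "dy": 0.14, "dz": 0, "wx": 0, "wy": 0, "wz": 0, "grip": 4}, {"dx": -0.19, "dy": 0.15, "dz": 0, "wx": 0, "wy": 0, "wz": 0, "grip": 4}, {"dx": -0.18, "dy": 0.16, "dz": 0, "wx": 0, "wy": 0, "wz": 0, "grip": 4}, {"dx": -0.17, "dy": 0.17, "dz": 0, "wx": 0, "wy": 0, "wz": 0, "grip": 4}]}}

```text
time_s: 22.2
position: [0.5187, 0.0171, 0.2356]
tcp_rot: [[0.935, 0.278, 0.219], [-0.205, -0.078, 0.976], [0.289, -0.957, -0.016]]
force: [2.3, 0.7, -0.8]
opening: 0.13
```

Run:
```python
from arc import *
arc(1.9,.1,0)
```

```text
22.2 [0.5187 0.0171 0.2356] [ -9.  18. 109.  -3.  36.   5.] [ 2.3  0.7 -0.8] 0.13
rel [-121.6   52.   154.4] r 196.5 th 0.903 F bed [ 1.6  1.2 -1.7]
```

Request:
{"fn": "drive_tool", "kwargs": {"commands": [{"dx": -0.16, "dy": 0.18, "dz": 0, "wx": 0, "wy": 0, "wz": 0, "grip": 4}, {"dx": -0.15, "dy": 0.19, "dz": 0, "wx": 0, "wy": 0, "wz": 0, "grip": 4}, {"dx": -0.14, "dy": 0.2, "dz": 0, "wx": 0, "wy": 0, "wz": 0, "grip": 4}, {"dx": -0.13, "dy": 0.2, "dz": 0, "wx": 0, "wy": 0, "wz": 0, "grip": 4}, {"dx": -0.12, "dy": 0.21, "dz": 0, "wx": 0, "wy": 0, "wz": 0, "grip": 4}, {"dx": -0.11, "dy": 0.21, "dz": 0, "wx": 0, "wy": 0, "wz": 0, "grip": 4}, {"dx": -0.1, "dy": 0.22, "dz": 0, "wx": 0, "wy": 0, "wz": 0, "grip": 4}, {"dx": -0.09, "dy": 0.23, "dz": 0, "wx": 0, "wy": 0, "wz": 0, "grip": 4}]}}

```text
time_s: 23.2
position: [0.4995, 0.0208, 0.1613]
tcp_rot: [[0.935, 0.278, 0.218], [-0.205, -0.077, 0.976], [0.288, -0.957, -0.015]]
force: [3.9, 8.2, -1.5]
opening: 0.127
```

Request:
{"fn": "drive_tool", "kwargs": {"commands": [{"dx": -0.08, "dy": 0.23, "dz": 0, "wx": 0, "wy": 0, "wz": 0, "grip": 4}, {"dx": -0.07, "dy": 0.23, "dz": 0, "wx": 0, "wy": 0, "wz": 0, "grip": 4}, {"dx": -0.06, "dy": 0.24, "dz": 0, "wx": 0, "wy": 0, "wz": 0, "grip": 4}, {"dx": -0.04, "dy": 0.24, "dz": 0, "wx": 0, "wy": 0, "wz": 0, "grip": 4}]}}

```text
time_s: 23.7
position: [0.5016, 0.0199, 0.1227]
tcp_rot: [[0.935, 0.281, 0.217], [-0.204, -0.078, 0.976], [0.291, -0.957, -0.015]]
force: [4.9, 11.7, -0.8]
opening: 0.127
```

Run:
```python
from arc import *
arc(.3,0,10)
```

```text
23.7 [0.5016 0.0199 0.1227] [ -9.  30. 117.  -6.  16.   9.] [ 4.9 11.7 -0.8] 0.127
rel [-185.    51.3   59.4] r 194.3 th 0.31 F bed [ 1.9 12.5 -1.7]
0 th 0.27 [-0.02  0.14  0.  ]
1 th 0.24 [-0.02  0.14  0.  ]
2 th 0.21 [-0.01  0.14  0.  ]
3 th 0.18 [-0.01  0.15  0.  ]
4 th 0.15 [-0.    0.15  0.  ]
5 th 0.12 [0.   0.15 0.  ]
6 th 0.09 [0.01 0.15 0.  ]
7 th 0.06 [0.01 0.15 0.  ]
8 th 0.03 [0.01 0.14 0.  ]
9 th 0.00 [0.02 0.14 0.  ]
```

Request:
{"fn": "drive_tool", "kwargs": {"commands": [{"dx": -0.02, "dy": 0.14, "dz": 0.02, "wx": 0, "wy": 0, "wz": 0, "grip": 4}, {"dx": -0.02, "dy": 0.14, "dz": 0.02, "wx": 0, "wy": 0, "wz": 0, "grip": 4}, {"dx": -0.01, "dy": 0.14, "dz": 0.02, "wx": 0, "wy": 0, "wz": 0, "grip": 4}, {"dx": -0.01, "dy": 0.15, "dz": 0.01, "wx": 0, "wy": 0, "wz": 0, "grip": 4}]}}

```text
time_s: 24.2
position: [0.5066, 0.0194, 0.1005]
tcp_rot: [[0.935, 0.28, 0.219], [-0.204, -0.079, 0.976], [0.291, -0.957, -0.017]]
force: [3.2, -4.9, 1.7]
opening: 0.122
```

Run:
```python
from arc import *
arc(.3,0,0)
for n in('scene','top'):
    p,d,K,T=cap(n)
    X=bed(-60,20,40); c=T[:3,:3]@X+T[:3,3];u,v=(c[:2]/c[2]*[K[0,0],K[1,1]]+[K[0,2],K[1,2]]).astype(int)
    q=p[v-50:v+50,u-55:u+55]; out=q if n=='scene' else np.hstack([out,q])
save('g5.png',cv2.resize(out,None,fx=3.6,fy=3.6,interpolation=cv2.INTER_CUBIC))
```

```text
24.2 [0.5066 0.0194 0.1005] [ -9.  33. 117.  -8.  13.  11.] [ 3.2 -4.9  1.7] 0.122
rel [-189.8   51.8   37. ] r 193.4 th 0.193 F bed [ 4.5 -4.2 -0.2]
```

View pics/g5.png

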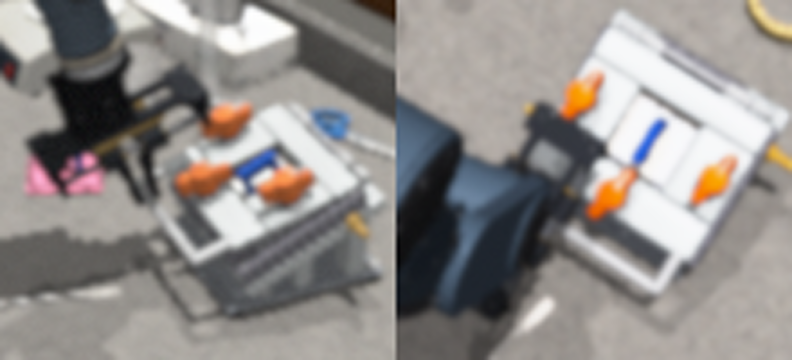

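The frame is almost shut. The cassette handle at (260,162) comes through the window, the knobs are in line with it, and the gripper body clears the left knob at (228,122).

Request:
{"fn": "drive_tool", "kwargs": {"commands": [{"dx": 0, "dy": 0.15, "dz": 0, "wx": 0, "wy": 0, "wz": 0, "grip": 4}, {"dx": 0, "dy": 0.15, "dz": 0, "wx": 0, "wy": 0, "wz": 0, "grip": 4}, {"dx": 0.01, "dy": 0.15, "dz": 0, "wx": 0, "wy": 0, "wz": 0, "grip": 4}, {"dx": 0.01, "dy": 0.15, "dz": 0, "wx": 0, "wy": 0, "wz": 0, "grip": 4}]}}

```text
time_s: 24.8
position: [0.5147, 0.0176, 0.0778]
tcp_rot: [[0.934, 0.282, 0.219], [-0.205, -0.079, 0.976], [0.292, -0.956, -0.016]]
force: [6.4, -1.5, 2.5]
opening: 0.129
```

Run:
```python
from arc import *
arc(.3,0,0)
```

```text
24.8 [0.5147 0.0176 0.0778] [ -9.  36. 117. -10.  10.  13.] [ 6.4 -1.5  2.5] 0.129
rel [-191.9   51.7   13. ] r 192.3 th 0.068 F bed [ 7.  -0.1 -0.5]
```

Request:
{"fn": "drive_tool", "kwargs": {"commands": [{"dx": 0.03, "dy": 0.12, "dz": 0, "wx": 0, "wy": 0, "wz": 0, "grip": 4}, {"dx": 0.03, "dy": 0.1, "dz": 0, "wx": 0, "wy": 0, "wz": 0, "grip": 4}, {"dx": 0.01, "dy": 0.06, "dz": 0, "wx": 0, "wy": 0, "wz": 0, "grip": 4}]}}

```text
time_s: 25.18
position: [0.5175, 0.0171, 0.0708]
tcp_rot: [[0.935, 0.281, 0.218], [-0.203, -0.079, 0.976], [0.291, -0.957, -0.017]]
force: [-8.0, 1.8, 40.5]
opening: 0.125
```

Run:
```python
from arc import *
arc(.3,0,0)
```

```text
25.18 [0.5175 0.0171 0.0708] [ -9.  37. 117. -11.  10.  14.] [-8.   1.8 40.5] 0.125
rel [-192.3   51.8    5.5] r 192.4 th 0.029 F bed [ 9.7  0.2 40.2]
```

Request:
{"fn": "drive_tool", "kwargs": {"commands": [{"dx": 0, "dy": -0.06, "dz": 0, "wx": 0, "wy": 0, "wz": 0, "grip": 4}, {"dx": 0, "dy": 0, "dz": 0, "wx": 0, "wy": 0, "wz": 0, "grip": 4}]}}

```text
time_s: 25.42
position: [0.5174, 0.0171, 0.071]
tcp_rot: [[0.935, 0.279, 0.218], [-0.204, -0.079, 0.976], [0.289, -0.957, -0.017]]
force: [-0.4, 0.6, 16.4]
opening: 0.124
```

```bash
cat > fr.py <<'E'
from arc import *
arc(.3,0,0)
for n in('scene','top'):
    p,d,K,T=cap(n); Q=(pts(d,K,T)-O)@B*1e3; np.savez(n+'3.npz',p=p,d=d,K=K,T=T)
    hsv=cv2.cvtColor(p,cv2.COLOR_RGB2HSV)
    m=(hsv[...,1]<50)&(hsv[...,2]>120)&(Q[...,0]>-75)&(Q[...,0]<65)&(abs(Q[...,1])<88)&(abs(Q[...,2]-20)<12)
    m&=~((abs(Q[...,0])<42)&(abs(Q[...,1])<37)); m=cv2.erode(m.astype(np.uint8),np.ones((3,3)))>0
    g=Q[m]
    for x in range(-70,70,20):
        a=g[abs(g[:,0]-x)<10]
        if len(a)>5: print(n,x,'z %.1f n%d'%(np.median(a[:,2]),len(a)),end=' | ')
    A=np.c_[g[:,:2],np.ones(len(g))]; k=np.linalg.lstsq(A,g[:,2],rcond=None)[0]; print('\nfit z0 %.1f theta %.3f sy %.3f n%d'%(k[2],-k[0],k[1],len(g)))
E
python3 fr.py
```

```text
25.43 [0.5174 0.0171 0.071 ] [ -9.  37. 117. -11.  10.  13.] [-0.4  0.6 16.4] 0.124
rel [-192.3   51.7    5.7] r 192.4 th 0.029 F bed [ 6.5  0.5 15.1]
scene -70 z 20.0 n33 | scene -50 z 20.4 n52 | scene -30 z 18.7 n37 | scene -10 z 20.8 n7 | scene 10 z 20.0 n10 | scene 30 z 20.3 n26 | scene 50 z 19.8 n104 | 
fit z0 19.9 theta -0.000 sy -0.001 n269
top -70 z 19.8 n66 | top -50 z 19.3 n101 | top -30 z 19.6 n32 | top -10 z 17.9 n33 | top 10 z 19.4 n57 | top 30 z 18.6 n95 | top 50 z 19.1 n227 | 
fit z0 19.2 theta 0.002 sy 0.000 n616
```

The frame is flat at z about 19.5 mm with theta 0.00 in both views, so it is shut. I let go and move to the left knob.

Request:
{"fn": "drive_tool", "kwargs": {"commands": [{"dx": 0, "dy": -0.02, "dz": 0, "wx": 0, "wy": 0, "wz": 0, "grip": 26}, {"dx": 0, "dy": 0, "dz": 0, "wx": 0, "wy": 0, "wz": 0, "grip": 26}, {"dx": 0, "dy": -0.3, "dz": 0, "wx": 0, "wy": 0, "wz": 0, "grip": 26}, {"dx": 0, "dy": -0.8, "dz": 0, "wx": 0, "wy": 0, "wz": 0, "grip": 26}, {"dx": 0, "dy": -0.8, "dz": 0, "wx": 0, "wy": 0, "wz": 0, "grip": 40}, {"dx": 0, "dy": -0.8, "dz": 0, "wx": 0, "wy": 0, "wz": 0, "grip": 40}, {"dx": 0, "dy": -0.8, "dz": 0, "wx": 0, "wy": 0, "wz": 0, "grip": 40}]}}

```text
time_s: 26.4
position: [0.4767, 0.0283, 0.2054]
tcp_rot: [[0.936, 0.275, 0.218], [-0.205, -0.078, 0.976], [0.285, -0.958, -0.017]]
force: [-0.0, -0.4, 0.4]
opening: 0.451
```

```bash
python3 fr.py
cat > kn.py <<'E'
from h import *
Rk=rot(B[:,1],-B[:,2])
def orange():
  for n in('scene','top'):
    p,d,K,T=cap(n); hsv=cv2.cvtColor(p,cv2.COLOR_RGB2HSV); Cc=-T[:3,:3].T@T[:3,3]
    m=(hsv[...,0]>4)&(hsv[...,0]<16)&(hsv[...,1]>150)&(hsv[...,2]>90)
    k,l,s,c=cv2.connectedComponentsWithStats(m.astype(np.uint8))
    for i in range(1,k):
        v,u=np.nonzero(l==i); r=np.stack([(u-K[0,2])/K[0,0],(v-K[1,2])/K[1,1],np.ones(len(u))],-1)@T[:3,:3]
        X=Cc+r*((.046-(Cc-O)@B[:,2])/(r@B[:,2]))[:,None]; b=((X-O)@B*1e3)[:,:2]
        if len(u)<15 or np.abs(b.mean(0)).max()>120: continue
        w,V=np.linalg.eigh(np.cov((b-b.mean(0)).T)); a=np.degrees(np.arctan2(V[1,1],V[0,1]))
        print(n,len(u),'ctr',b.mean(0).round(1),'cw ang',round(-((a+90)%180-90),0),'ratio',round((w[1]/w[0])**.5,1))
E
python3 - <<'E'
from kn import *
orange()
rows([(bed(0,73,120),Rk,9),(bed(0,73,85),Rk,2),(bed(0,73,50),Rk,3)])
E
```

```text
26.4 [0.4767 0.0283 0.2054] [ -9.  18. 116.  -4.  29.   7.] [-0.  -0.4  0.4] 0.451
rel [-173.8   54.4  145.3] r 226.6 th 0.696 F bed [ 0.2 -0.4  0.3]
scene -70 z 20.2 n34 | scene -50 z 20.1 n64 | scene -30 z 19.5 n36 | scene -10 z 19.3 n10 | scene 10 z 18.4 n14 | scene 30 z 20.3 n26 | scene 50 z 20.2 n89 | 
fit z0 19.9 theta -0.003 sy -0.005 n274
top -70 z 19.1 n79 | top -50 z 19.3 n131 | top -30 z 18.7 n41 | top -10 z 18.9 n46 | top 10 z 19.0 n57 | top 30 z 18.8 n94 | top 50 z 19.3 n237 | 
fit z0 19.0 theta -0.003 sy -0.000 n695
scene 60 ctr [-2.1 65.8] cw ang 27.0 ratio 1.2
scene 58 ctr [-65.   -9.8] cw ang 29.0 ratio 1.4
scene 64 ctr [ -1.9 -82. ] cw ang 21.0 ratio 1.3
top 44 ctr [-1.8 72.5] cw ang 17.0 ratio 1.7
top 31 ctr [ -9.7 -72.9] cw ang 27.0 ratio 1.8
top 39 ctr [-73.3   1. ] cw ang 27.0 ratio 1.8
0 dx:0.28 dy:0.10 dz:0.06 wx:-0.01 wy:-0.11 wz:-0.01
1 dx:0.28 dy:0.10 dz:0.01 wx:-0.01 wy:-0.11 wz:-0.01
2 dx:0.28 dy:0.11 dz:-0.04 wx:-0.01 wy:-0.11 wz:-0.01
3 dx:0.26 dy:0.11 dz:-0.09 wx:-0.01 wy:-0.11 wz:-0.01
4 dx:0.24 dy:0.12 dz:-0.13 wx:-0.01 wy:-0.11 wz:-0.01
5 dx:0.21 dy:0.12 dz:-0.17 wx:-0.01 wy:-0.11 wz:-0.01
6 dx:0.18 dy:0.13 dz:-0.20 wx:-0.01 wy:-0.11 wz:-0.01
7 dx:0.14 dy:0.13 dz:-0.23 wx:-0.01 wy:-0.11 wz:-0.01
8 dx:0.10 dy:0.14 dz:-0.25 wx:-0.01 wy:-0.11 wz:-0.01
--
9 dy:0.44
10 dy:0.44
--
11 dy:0.29
12 dy:0.29
13 dy:0.29
--
```

Request:
{"fn": "drive_tool", "kwargs": {"commands": [{"dx": 0.28, "dy": 0.1, "dz": 0.06, "wx": -0.01, "wy": -0.11, "wz": -0.01, "grip": 40}, {"dx": 0.28, "dy": 0.1, "dz": 0.01, "wx": -0.01, "wy": -0.11, "wz": -0.01, "grip": 40}, {"dx": 0.28, "dy": 0.11, "dz": -0.04, "wx": -0.01, "wy": -0.11, "wz": -0.01, "grip": 40}, {"dx": 0.26, "dy": 0.11, "dz": -0.09, "wx": -0.01, "wy": -0.11, "wz": -0.01, "grip": 40}, {"dx": 0.24, "dy": 0.12, "dz": -0.13, "wx": -0.01, "wy": -0.11, "wz": -0.01, "grip": 40}, {"dx": 0.21, "dy": 0.12, "dz": -0.17, "wx": -0.01, "wy": -0.11, "wz": -0.01, "grip": 40}, {"dx": 0.18, "dy": 0.13, "dz": -0.2, "wx": -0.01, "wy": -0.11, "wz": -0.01, "grip": 40}, {"dx": 0.14, "dy": 0.13, "dz": -0.23, "wx": -0.01, "wy": -0.11, "wz": -0.01, "grip": 40}]}}

```text
time_s: 27.6
position: [0.5733, 0.0233, 0.1979]
tcp_rot: [[0.377, 0.419, -0.826], [0.925, -0.125, 0.359], [0.047, -0.899, -0.434]]
force: [0.9, -0.7, 0.4]
opening: 0.46
```

Run:
```python
from kn import *
s=show(); print(((s['position']-O)@B*1e3).round(1))
rows([(bed(0,73,85),Rk,4),(bed(0,73,50),Rk,3)])
```

```text
27.6 [0.5733 0.0233 0.1979] [ -7.  25. 110. -12.  20. -63.] [ 0.9 -0.7  0.4] 0.46
[-10.6  69.6 124. ]
0 dx:0.04 dy:0.24 dz:-0.06 wy:-0.03 wz:-0.01
1 dx:0.04 dy:0.24 dz:-0.06 wy:-0.03 wz:-0.01
2 dx:0.03 dy:0.24 dz:-0.06 wy:-0.03 wz:-0.01
3 dx:0.03 dy:0.24 dz:-0.06 wy:-0.03 wz:-0.01
--
4 dy:0.29
5 dy:0.29
6 dy:0.29
--
```

Request:
{"fn": "drive_tool", "kwargs": {"commands": [{"dx": 0.04, "dy": 0.24, "dz": -0.06, "wx": 0, "wy": -0.03, "wz": -0.01, "grip": 40}, {"dx": 0.04, "dy": 0.24, "dz": -0.06, "wx": 0, "wy": -0.03, "wz": -0.01, "grip": 40}, {"dx": 0.03, "dy": 0.24, "dz": -0.06, "wx": 0, "wy": -0.03, "wz": -0.01, "grip": 40}, {"dx": 0.03, "dy": 0.24, "dz": -0.06, "wx": 0, "wy": -0.03, "wz": -0.01, "grip": 40}, {"dx": 0, "dy": 0.29, "dz": 0, "wx": 0, "wy": 0, "wz": 0, "grip": 40}, {"dx": 0, "dy": 0.29, "dz": 0, "wx": 0, "wy": 0, "wz": 0, "grip": 40}, {"dx": 0, "dy": 0, "dz": 0, "wx": 0, "wy": 0, "wz": 0, "grip": 40}]}}

```text
time_s: 28.48
position: [0.6102, 0.0203, 0.1478]
tcp_rot: [[0.194, 0.438, -0.878], [0.981, -0.065, 0.184], [0.023, -0.897, -0.442]]
force: [-0.5, -1.1, -0.3]
opening: 0.458
```

Run:
```python
from kn import *
s=show(); print(((s['position']-O)@B*1e3).round(1),(s['tcp_rot'].T@Rk).round(2).tolist())
rows([(bed(0,73,50),Rk,2)])
```

```text
28.48 [0.6102 0.0203 0.1478] [ -9.  32. 108.   0.  14. -87.] [-0.5 -1.1 -0.3] 0.458
[ 1.5 74.2 63.1] [[1.0, -0.03, 0.0], [0.03, 1.0, -0.02], [0.0, 0.02, 1.0]]
0 dx:-0.02 dy:0.16 dz:0.02 wx:0.01 wz:0.01
1 dx:-0.02 dy:0.16 dz:0.02 wx:0.01 wz:0.01
--
```

Request:
{"fn": "drive_tool", "kwargs": {"commands": [{"dx": -0.02, "dy": 0.16, "dz": 0.02, "wx": 0.01, "wy": 0, "wz": 0.01, "grip": 40}, {"dx": -0.02, "dy": 0.16, "dz": 0.02, "wx": 0.01, "wy": 0, "wz": 0.01, "grip": 40}, {"dx": 0, "dy": 0, "dz": 0, "wx": 0, "wy": 0, "wz": 0, "grip": 20}, {"dx": 0, "dy": 0, "dz": 0, "wx": 0, "wy": 0, "wz": 0, "grip": 6}, {"dx": 0, "dy": 0, "dz": 0, "wx": 0, "wy": 0, "wz": 0, "grip": 6}, {"dx": 0, "dy": 0, "dz": 0, "wx": 0, "wy": 0, "wz": 0, "grip": 6}]}}

```text
time_s: 29.22
position: [0.6143, 0.0181, 0.1375]
tcp_rot: [[0.207, 0.407, -0.89], [0.978, -0.09, 0.187], [-0.004, -0.909, -0.416]]
force: [-1.6, 1.1, 1.2]
opening: 0.162
```

Request:
{"fn": "drive_tool", "kwargs": {"commands": [{"dx": 0, "dy": 0, "dz": 0, "wx": 0, "wy": 0.11, "wz": 0, "grip": 6}, {"dx": 0, "dy": 0, "dz": 0, "wx": 0, "wy": 0.11, "wz": 0, "grip": 6}]}}

```text
time_s: 29.48
position: [0.6144, 0.0179, 0.1376]
tcp_rot: [[0.5, 0.407, -0.764], [0.855, -0.091, 0.511], [0.139, -0.909, -0.393]]
force: [-1.0, -0.8, 1.8]
opening: 0.159
```

```bash
cat >> kn.py <<'E'
def st():
    s=show(); rv=Ro.from_matrix(Rk.T@s['tcp_rot']).as_rotvec(); print('bed',((s['position']-O)@B*1e3).round(1),'turn deg about tool',np.degrees(rv).round(1),'F bed',(s['force']@B).round(1),'M bed',(s['moment']@B).round(2))
E
python3 -c "
from kn import *
st()"
```

```text
29.48 [0.6144 0.0179 0.1376] [ -8.  33. 106.  -7.  16. -59.] [-1.  -0.8  1.8] 0.159
bed [ 1.4 72.8 51.9] turn deg about tool [ 0.3 20.1  0.4] F bed [ 0.1 -1.   2. ] M bed [0.08 0.11 0.01]
```

Request:
{"fn": "drive_tool", "kwargs": {"commands": [{"dx": 0, "dy": 0, "dz": 0, "wx": 0, "wy": 0.11, "wz": 0, "grip": 6}, {"dx": 0, "dy": 0, "dz": 0, "wx": 0, "wy": 0.11, "wz": 0, "grip": 6}, {"dx": 0, "dy": 0, "dz": 0, "wx": 0, "wy": 0.11, "wz": 0, "grip": 6}, {"dx": 0, "dy": 0, "dz": 0, "wx": 0, "wy": 0.11, "wz": 0, "grip": 6}, {"dx": 0, "dy": 0, "dz": 0, "wx": 0, "wy": 0.11, "wz": 0, "grip": 6}, {"dx": 0, "dy": 0, "dz": 0, "wx": 0, "wy": 0.11, "wz": 0, "grip": 6}, {"dx": 0, "dy": 0, "dz": 0, "wx": 0, "wy": 0.11, "wz": 0, "grip": 6}]}}

```text
time_s: 30.35
position: [0.614, 0.0178, 0.1374]
tcp_rot: [[0.892, 0.406, 0.198], [-0.176, -0.091, 0.98], [0.416, -0.909, -0.009]]
force: [-1.6, -1.4, 1.6]
opening: 0.163
```

```bash
python3 -c "
from kn import *
st()"
```

```text
30.35 [0.614  0.0178 0.1374] [ -8.  33. 106.  -7.  16.  10.] [-1.6 -1.4  1.6] 0.163
bed [ 1.  72.5 51.9] turn deg about tool [ 0.1 89.4  0.6] F bed [-0.4 -1.7  2. ] M bed [-0.02  0.17  0.1 ]
```

Request:
{"fn": "drive_tool", "kwargs": {"commands": [{"dx": 0, "dy": 0, "dz": 0, "wx": 0, "wy": 0.05, "wz": 0, "grip": 6}, {"dx": 0, "dy": 0, "dz": 0, "wx": 0, "wy": 0.03, "wz": 0, "grip": 6}, {"dx": 0, "dy": 0, "dz": 0, "wx": 0, "wy": 0, "wz": 0, "grip": 6}]}}

```text
time_s: 30.72
position: [0.6141, 0.0181, 0.1374]
tcp_rot: [[0.863, 0.406, 0.3], [-0.289, -0.091, 0.953], [0.414, -0.909, 0.039]]
force: [-2.1, -0.3, 1.7]
opening: 0.174
```

```bash
python3 -c "
from kn import *
st()"
```

```text
30.73 [0.6141 0.0181 0.1374] [ -8.  33. 106.  -7.  16.  17.] [-2.1 -0.3  1.7] 0.174
bed [ 0.9 72.8 51.8] turn deg about tool [ 0.  96.1  0.6] F bed [-1.1 -0.7  2.4] M bed [-0.05  0.18  0.63]
```

The left knob is at its stop (moment 0.63 N m, pads starting to twist past 90°). On to the right knob.

Request:
{"fn": "drive_tool", "kwargs": {"commands": [{"dx": 0, "dy": 0, "dz": 0, "wx": 0, "wy": 0, "wz": 0, "grip": 40}, {"dx": 0, "dy": 0, "dz": 0, "wx": 0, "wy": 0, "wz": 0, "grip": 40}, {"dx": 0, "dy": -0.4, "dz": 0, "wx": 0, "wy": 0, "wz": 0, "grip": 40}, {"dx": 0, "dy": -0.6, "dz": 0, "wx": 0, "wy": 0, "wz": 0, "grip": 40}]}}

```text
time_s: 31.22
position: [0.5976, 0.0217, 0.174]
tcp_rot: [[0.862, 0.405, 0.304], [-0.293, -0.09, 0.952], [0.413, -0.91, 0.041]]
force: [-0.5, 0.2, -0.8]
opening: 0.447
```

```bash
python3 -c "
from kn import *
st()
rows([(bed(0,-73,85),Rk,10),(bed(0,-73,50),Rk,3)])"
```

```text
31.23 [0.5976 0.0217 0.174 ] [ -8.  28. 107.  -6.  20.  16.] [-0.5  0.2 -0.8] 0.447
bed [ 1.2 73.  92.1] turn deg about tool [ 0.1 96.3  0.6] F bed [-0.8  0.1 -0.5] M bed [0.   0.17 0.07]
0 dx:0.04 dy:0.02 dz:-0.36 wy:-0.11
1 dx:-0.02 dy:0.02 dz:-0.36 wy:-0.11
2 dx:-0.08 dy:0.02 dz:-0.35 wy:-0.11
3 dx:-0.14 dy:0.02 dz:-0.34 wy:-0.11
4 dx:-0.20 dy:0.02 dz:-0.31 wy:-0.11
5 dx:-0.25 dy:0.02 dz:-0.27 wy:-0.11
6 dx:-0.29 dy:0.02 dz:-0.23 wy:-0.11
7 dx:-0.32 dy:0.02 dz:-0.17 wy:-0.11
8 dx:-0.35 dy:0.02 dz:-0.12 wy:-0.11
9 dx:-0.36 dy:0.02 dz:-0.06 wy:-0.11
--
10 dy:0.29
11 dy:0.29
12 dy:0.29
--
```

Request:
{"fn": "drive_tool", "kwargs": {"commands": [{"dx": 0.04, "dy": 0.02, "dz": -0.36, "wx": 0, "wy": -0.11, "wz": 0, "grip": 40}, {"dx": -0.02, "dy": 0.02, "dz": -0.36, "wx": 0, "wy": -0.11, "wz": 0, "grip": 40}, {"dx": -0.08, "dy": 0.02, "dz": -0.35, "wx": 0, "wy": -0.11, "wz": 0, "grip": 40}, {"dx": -0.14, "dy": 0.02, "dz": -0.34, "wx": 0, "wy": -0.11, "wz": 0, "grip": 40}, {"dx": -0.2, "dy": 0.02, "dz": -0.31, "wx": 0, "wy": -0.11, "wz": 0, "grip": 40}, {"dx": -0.25, "dy": 0.02, "dz": -0.27, "wx": 0, "wy": -0.11, "wz": 0, "grip": 40}, {"dx": -0.29, "dy": 0.02, "dz": -0.23, "wx": 0, "wy": -0.11, "wz": 0, "grip": 40}, {"dx": -0.32, "dy": 0.02, "dz": -0.17, "wx": 0, "wy": -0.11, "wz": 0, "grip": 40}]}}

```text
time_s: 32.22
position: [0.5777, -0.0937, 0.17]
tcp_rot: [[0.455, 0.408, -0.792], [0.883, -0.091, 0.461], [0.116, -0.909, -0.401]]
force: [0.2, 0.3, -0.4]
opening: 0.46
```

Request:
{"fn": "drive_tool", "kwargs": {"commands": [{"dx": -0.35, "dy": 0.02, "dz": -0.12, "wx": 0, "wy": -0.11, "wz": 0, "grip": 40}, {"dx": -0.36, "dy": 0.02, "dz": -0.06, "wx": 0, "wy": -0.09, "wz": 0, "grip": 40}, {"dx": 0, "dy": 0, "dz": 0, "wx": 0, "wy": 0, "wz": 0, "grip": 40}]}}

```text
time_s: 32.6
position: [0.5735, -0.1233, 0.169]
tcp_rot: [[0.197, 0.408, -0.892], [0.98, -0.091, 0.174], [-0.01, -0.909, -0.418]]
force: [0.6, -0.5, 0.0]
opening: 0.46
```

```bash
python3 -c "
from kn import *
st()
rows([(bed(0,-73,65),Rk,2),(bed(0,-73,51),Rk,2)])"
```

```text
32.6 [ 0.5735 -0.1233  0.169 ] [ -26.   28.  110.   17.   19. -120.] [ 0.6 -0.5  0. ] 0.46
bed [  4.6 -73.9  85. ] turn deg about tool [ 0.3 -0.7  0.3] F bed [ 0.6 -0.3 -0.3] M bed [ 0.15  0.17 -0.05]
0 dx:0.01 dy:0.25 dz:0.06
1 dx:0.01 dy:0.25 dz:0.06
--
2 dy:0.18
3 dy:0.18
--
```

Request:
{"fn": "drive_tool", "kwargs": {"commands": [{"dx": 0.01, "dy": 0.25, "dz": 0.06, "wx": 0, "wy": 0.01, "wz": 0, "grip": 40}, {"dx": 0.01, "dy": 0.25, "dz": 0.06, "wx": 0, "wy": 0, "wz": 0, "grip": 40}, {"dx": 0, "dy": 0.18, "dz": 0, "wx": 0, "wy": 0, "wz": 0, "grip": 40}, {"dx": 0, "dy": 0.18, "dz": 0, "wx": 0, "wy": 0, "wz": 0, "grip": 40}, {"dx": 0, "dy": 0, "dz": 0, "wx": 0, "wy": 0, "wz": 0, "grip": 20}, {"dx": 0, "dy": 0, "dz": 0, "wx": 0, "wy": 0, "wz": 0, "grip": 6}, {"dx": 0, "dy": 0, "dz": 0, "wx": 0, "wy": 0, "wz": 0, "grip": 6}, {"dx": 0, "dy": 0, "dz": 0, "wx": 0, "wy": 0, "wz": 0, "grip": 6}]}}

```text
time_s: 33.6
position: [0.5837, -0.1245, 0.1353]
tcp_rot: [[0.208, 0.408, -0.889], [0.978, -0.092, 0.187], [-0.005, -0.908, -0.418]]
force: [0.2, -1.7, 0.8]
opening: 0.163
```

```bash
python3 -c "
from kn import *
st()"
```

```text
33.6 [ 0.5837 -0.1245  0.1353] [ -25.   32.  110.   21.   15. -123.] [ 0.2 -1.7  0.8] 0.163
bed [ -0.3 -73.   50.2] turn deg about tool [0.3 0.  0.3] F bed [ 0.8 -1.6  0.5] M bed [-0.1   0.1  -0.14]
```

Request:
{"fn": "drive_tool", "kwargs": {"commands": [{"dx": 0, "dy": 0, "dz": 0, "wx": 0, "wy": 0.11, "wz": 0, "grip": 6}, {"dx": 0, "dy": 0, "dz": 0, "wx": 0, "wy": 0.11, "wz": 0, "grip": 6}, {"dx": 0, "dy": 0, "dz": 0, "wx": 0, "wy": 0.11, "wz": 0, "grip": 6}, {"dx": 0, "dy": 0, "dz": 0, "wx": 0, "wy": 0.11, "wz": 0, "grip": 6}, {"dx": 0, "dy": 0, "dz": 0, "wx": 0, "wy": 0.11, "wz": 0, "grip": 6}, {"dx": 0, "dy": 0, "dz": 0, "wx": 0, "wy": 0.11, "wz": 0, "grip": 6}, {"dx": 0, "dy": 0, "dz": 0, "wx": 0, "wy": 0.11, "wz": 0, "grip": 6}, {"dx": 0, "dy": 0, "dz": 0, "wx": 0, "wy": 0.11, "wz": 0, "grip": 6}]}}

```text
time_s: 34.6
position: [0.5849, -0.1237, 0.1359]
tcp_rot: [[0.911, 0.409, 0.041], [-0.004, -0.091, 0.996], [0.411, -0.908, -0.081]]
force: [4.3, 4.3, 0.5]
opening: 0.156
```

Request:
{"fn": "drive_tool", "kwargs": {"commands": [{"dx": 0, "dy": 0, "dz": 0, "wx": 0, "wy": 0.11, "wz": 0, "grip": 6}, {"dx": 0, "dy": 0, "dz": 0, "wx": 0, "wy": 0.05, "wz": 0, "grip": 6}, {"dx": 0, "dy": 0, "dz": 0, "wx": 0, "wy": 0.03, "wz": 0, "grip": 6}, {"dx": 0, "dy": 0, "dz": 0, "wx": 0, "wy": 0, "wz": 0, "grip": 6}]}}

```text
time_s: 35.1
position: [0.585, -0.124, 0.136]
tcp_rot: [[0.861, 0.41, 0.3], [-0.288, -0.092, 0.953], [0.418, -0.908, 0.039]]
force: [5.7, 2.6, 2.1]
opening: 0.17
```

```bash
python3 -c "
from kn import *
st()"
```

```text
35.1 [ 0.585 -0.124  0.136] [-25.  32. 110.  21.  15. -26.] [5.7 2.6 2.1] 0.17
bed [  1.  -72.2  50.3] turn deg about tool [-0.1 96.   0.4] F bed [ 5.5  3.8 -0.3] M bed [ 0.76 -0.58  0.66]
```

Right knob is also at its stop (0.66 N m). Now the front knob.

Request:
{"fn": "drive_tool", "kwargs": {"commands": [{"dx": 0, "dy": 0, "dz": 0, "wx": 0, "wy": 0, "wz": 0, "grip": 40}, {"dx": 0, "dy": 0, "dz": 0, "wx": 0, "wy": 0, "wz": 0, "grip": 40}, {"dx": 0, "dy": -0.4, "dz": 0, "wx": 0, "wy": 0, "wz": 0, "grip": 40}, {"dx": 0, "dy": -0.6, "dz": 0, "wx": 0, "wy": 0, "wz": 0, "grip": 40}]}}

```text
time_s: 35.6
position: [0.5657, -0.1201, 0.1712]
tcp_rot: [[0.863, 0.404, 0.304], [-0.293, -0.09, 0.952], [0.412, -0.91, 0.041]]
force: [-0.5, 0.8, -0.1]
opening: 0.446
```

```bash
python3 -c "
from kn import *
st()
rows([(bed(-62,0,90),Rk,10),(bed(-62,0,51),Rk,4)])"
```

```text
35.6 [ 0.5657 -0.1201  0.1712] [-26.  27. 111.  17.  19. -23.] [-0.5  0.8 -0.1] 0.446
bed [ -1.9 -72.4  90.5] turn deg about tool [ 0.2 96.3  0.7] F bed [-0.7  0.7  0.2] M bed [-0.    0.22 -0.01]
0 dx:-0.17 dz:0.16 wy:-0.11
1 dx:-0.14 dz:0.19 wy:-0.11
2 dx:-0.11 dz:0.21 wy:-0.11
3 dx:-0.07 dz:0.22 wy:-0.11
4 dx:-0.03 dz:0.23 wy:-0.11
5 dx:0.01 dz:0.23 wy:-0.11
6 dx:0.05 dz:0.23 wy:-0.11
7 dx:0.09 dz:0.22 wy:-0.11
8 dx:0.12 dz:0.20 wy:-0.11
9 dx:0.15 dz:0.18 wy:-0.11
--
10 dy:0.24
11 dy:0.24
12 dy:0.24
13 dy:0.24
--
```

Request:
{"fn": "drive_tool", "kwargs": {"commands": [{"dx": -0.17, "dy": 0, "dz": 0.16, "wx": 0, "wy": -0.11, "wz": 0, "grip": 40}, {"dx": -0.14, "dy": 0, "dz": 0.19, "wx": 0, "wy": -0.11, "wz": 0, "grip": 40}, {"dx": -0.11, "dy": 0, "dz": 0.21, "wx": 0, "wy": -0.11, "wz": 0, "grip": 40}, {"dx": -0.07, "dy": 0, "dz": 0.22, "wx": 0, "wy": -0.11, "wz": 0, "grip": 40}, {"dx": -0.03, "dy": 0, "dz": 0.23, "wx": 0, "wy": -0.11, "wz": 0, "grip": 40}, {"dx": 0.01, "dy": 0, "dz": 0.23, "wx": 0, "wy": -0.11, "wz": 0, "grip": 40}, {"dx": 0.05, "dy": 0, "dz": 0.23, "wx": 0, "wy": -0.11, "wz": 0, "grip": 40}, {"dx": 0.09, "dy": 0, "dz": 0.22, "wx": 0, "wy": -0.11, "wz": 0, "grip": 40}]}}

```text
time_s: 36.6
position: [0.5344, -0.0554, 0.1512]
tcp_rot: [[0.455, 0.406, -0.792], [0.883, -0.091, 0.461], [0.116, -0.909, -0.4]]
force: [0.1, -0.4, -0.1]
opening: 0.462
```

Request:
{"fn": "drive_tool", "kwargs": {"commands": [{"dx": 0.12, "dy": 0, "dz": 0.2, "wx": 0, "wy": -0.11, "wz": 0, "grip": 40}, {"dx": 0.15, "dy": 0, "dz": 0.18, "wx": 0, "wy": -0.08, "wz": 0, "grip": 40}, {"dx": 0, "dy": 0, "dz": 0, "wx": 0, "wy": 0, "wz": 0, "grip": 40}]}}

```text
time_s: 36.98
position: [0.5258, -0.0393, 0.1455]
tcp_rot: [[0.208, 0.405, -0.89], [0.978, -0.09, 0.187], [-0.004, -0.91, -0.415]]
force: [0.4, -0.2, -0.8]
opening: 0.462
```

```bash
python3 -c "
from kn import *
st()
rows([(bed(-62,0,68),Rk,2),(bed(-62,0,51),Rk,2)])"
```

```text
36.98 [ 0.5258 -0.0393  0.1455] [ -18.   28.  119.   13.    9. -109.] [ 0.4 -0.2 -0.8] 0.462
bed [-63.2  -1.4  90.7] turn deg about tool [0.5 0.  0.3] F bed [ 0.1 -0.1 -1. ] M bed [ 0.13  0.18 -0.05]
0 dx:0.02 dy:0.28 dz:-0.02
1 dx:0.02 dy:0.28 dz:-0.02
--
2 dy:0.21
3 dy:0.21
--
```

Request:
{"fn": "drive_tool", "kwargs": {"commands": [{"dx": 0.02, "dy": 0.19, "dz": -0.02, "wx": 0, "wy": 0, "wz": 0, "grip": 40}, {"dx": 0.02, "dy": 0.19, "dz": -0.02, "wx": 0, "wy": 0, "wz": 0, "grip": 40}, {"dx": 0, "dy": 0.18, "dz": 0, "wx": 0, "wy": 0, "wz": 0, "grip": 40}, {"dx": 0, "dy": 0, "dz": 0, "wx": 0, "wy": 0, "wz": 0, "grip": 40}]}}

```text
time_s: 37.48
position: [0.5378, -0.0407, 0.1246]
tcp_rot: [[0.208, 0.405, -0.89], [0.978, -0.09, 0.187], [-0.004, -0.91, -0.415]]
force: [-0.9, -0.7, -0.3]
opening: 0.462
```

```bash
python3 -c "
from kn import *
st()
rows([(bed(-62,0,51),Rk,4)])"
```

```text
37.48 [ 0.5378 -0.0407  0.1246] [ -17.   31.  118.   17.    7. -112.] [-0.9 -0.7 -0.3] 0.462
bed [-61.2  -0.4  66.7] turn deg about tool [0.5 0.  0.3] F bed [-0.8 -0.9  0. ] M bed [ 0.11  0.09 -0.06]
0 dy:0.10 dz:0.00
1 dy:0.10 dz:0.00
2 dy:0.10 dz:0.00
3 dy:0.10 dz:0.01
--
```

Request:
{"fn": "drive_tool", "kwargs": {"commands": [{"dx": 0, "dy": 0.1, "dz": 0, "wx": 0, "wy": 0, "wz": 0, "grip": 40}, {"dx": 0, "dy": 0.1, "dz": 0, "wx": 0, "wy": 0, "wz": 0, "grip": 40}, {"dx": 0, "dy": 0.1, "dz": 0, "wx": 0, "wy": 0, "wz": 0, "grip": 40}, {"dx": 0, "dy": 0.1, "dz": 0, "wx": 0, "wy": 0, "wz": 0, "grip": 40}, {"dx": 0, "dy": 0, "dz": 0, "wx": 0, "wy": 0, "wz": 0, "grip": 20}, {"dx": 0, "dy": 0, "dz": 0, "wx": 0, "wy": 0, "wz": 0, "grip": 6}, {"dx": 0, "dy": 0, "dz": 0, "wx": 0, "wy": 0, "wz": 0, "grip": 6}, {"dx": 0, "dy": 0, "dz": 0, "wx": 0, "wy": 0, "wz": 0, "grip": 6}]}}

```text
time_s: 38.48
position: [0.5441, -0.0419, 0.111]
tcp_rot: [[0.207, 0.406, -0.89], [0.978, -0.09, 0.187], [-0.004, -0.909, -0.416]]
force: [0.3, 0.3, 0.3]
opening: 0.158
```

```bash
python3 -c "
from kn import *
st()"
```

```text
38.48 [ 0.5441 -0.0419  0.111 ] [ -17.   33.  117.   22.    5. -117.] [0.3 0.3 0.3] 0.158
bed [-61.   -0.2  51.7] turn deg about tool [ 0.4 -0.   0.3] F bed [0.3 0.3 0.2] M bed [ 0.26  0.17 -0.12]
```

Request:
{"fn": "drive_tool", "kwargs": {"commands": [{"dx": 0, "dy": 0, "dz": 0, "wx": 0, "wy": 0.11, "wz": 0, "grip": 6}, {"dx": 0, "dy": 0, "dz": 0, "wx": 0, "wy": 0.11, "wz": 0, "grip": 6}, {"dx": 0, "dy": 0, "dz": 0, "wx": 0, "wy": 0.11, "wz": 0, "grip": 6}, {"dx": 0, "dy": 0, "dz": 0, "wx": 0, "wy": 0.11, "wz": 0, "grip": 6}, {"dx": 0, "dy": 0, "dz": 0, "wx": 0, "wy": 0.11, "wz": 0, "grip": 6}, {"dx": 0, "dy": 0, "dz": 0, "wx": 0, "wy": 0.11, "wz": 0, "grip": 6}, {"dx": 0, "dy": 0, "dz": 0, "wx": 0, "wy": 0.11, "wz": 0, "grip": 6}, {"dx": 0, "dy": 0, "dz": 0, "wx": 0, "wy": 0.11, "wz": 0, "grip": 6}]}}

```text
time_s: 39.48
position: [0.5442, -0.0419, 0.1111]
tcp_rot: [[0.913, 0.407, 0.041], [-0.004, -0.09, 0.996], [0.409, -0.909, -0.081]]
force: [-0.2, -0.5, -0.8]
opening: 0.162
```

Request:
{"fn": "drive_tool", "kwargs": {"commands": [{"dx": 0, "dy": 0, "dz": 0, "wx": 0, "wy": 0.11, "wz": 0, "grip": 6}, {"dx": 0, "dy": 0, "dz": 0, "wx": 0, "wy": 0.05, "wz": 0, "grip": 6}, {"dx": 0, "dy": 0, "dz": 0, "wx": 0, "wy": 0.03, "wz": 0, "grip": 6}, {"dx": 0, "dy": 0, "dz": 0, "wx": 0, "wy": 0, "wz": 0, "grip": 6}]}}

```text
time_s: 39.98
position: [0.5442, -0.0418, 0.1111]
tcp_rot: [[0.863, 0.407, 0.3], [-0.289, -0.09, 0.953], [0.415, -0.909, 0.039]]
force: [0.6, 0.9, 0.9]
opening: 0.166
```

```bash
python3 -c "
from kn import *
st()"
```

```text
39.98 [ 0.5442 -0.0418  0.1111] [-17.  33. 117.  22.   5. -20.] [0.6 0.9 0.9] 0.166
bed [-60.9  -0.1  51.7] turn deg about tool [ 0.  96.1  0.5] F bed [0.8 1.  0.6] M bed [0.21 0.13 0.68]
```

Front knob is at its stop (0.68 N m). I release with a small opening, retreat clear and make the final check.

Request:
{"fn": "drive_tool", "kwargs": {"commands": [{"dx": 0, "dy": 0, "dz": 0, "wx": 0, "wy": 0, "wz": 0, "grip": 28}, {"dx": 0, "dy": 0, "dz": 0, "wx": 0, "wy": 0, "wz": 0, "grip": 28}, {"dx": 0, "dy": -0.3, "dz": 0, "wx": 0, "wy": 0, "wz": 0, "grip": 28}, {"dx": 0, "dy": -0.6, "dz": 0, "wx": 0, "wy": 0, "wz": 0, "grip": 28}, {"dx": 0, "dy": -0.9, "dz": 0, "wx": 0, "wy": 0, "wz": 0, "grip": 28}, {"dx": 0, "dy": -0.9, "dz": 0, "wx": 0, "wy": 0, "wz": 0, "grip": 28}, {"dx": 0, "dy": -0.9, "dz": 0, "wx": 0, "wy": 0, "wz": 0, "grip": 28}, {"dx": 0, "dy": 0, "dz": 0, "wx": 0, "wy": 0, "wz": 0, "grip": 28}]}}

```text
time_s: 40.98
position: [0.486, -0.0291, 0.2442]
tcp_rot: [[0.86, 0.411, 0.304], [-0.293, -0.092, 0.952], [0.419, -0.907, 0.041]]
force: [0.4, -0.8, 0.7]
opening: 0.322
```

```bash
python3 fr.py
python3 - <<'E'
from kn import *
orange()
a=np.load('top3.npz')['p']; b=np.load('scene3.npz')['p']
z0=np.load('top0.npz')['p']
A=cv2.resize(a[110:260,150:450],None,fx=1.9,fy=1.9,interpolation=cv2.INTER_CUBIC)
c=b[130:240,280:440]; 
C2=cv2.resize(c,(A.shape[1],int(A.shape[1]*110/160)),interpolation=cv2.INTER_CUBIC)[:310]
save('end.png',np.vstack([A,C2]))
E
```

```text
40.98 [ 0.486  -0.0291  0.2442] [-18.  13. 118.   6.  24.  -4.] [ 0.4 -0.8  0.7] 0.322
rel [-136.8    0.3  171.5] r 219.4 th 0.898 F bed [ 0.8 -0.7  0.3]
scene -70 z 20.2 n27 | scene -50 z 19.8 n49 | scene -30 z 20.3 n45 | scene 10 z 20.5 n13 | scene 30 z 19.3 n59 | scene 50 z 20.1 n97 | 
fit z0 19.8 theta 0.001 sy -0.001 n295
top -70 z 19.0 n33 | top -50 z 19.4 n99 | top -30 z 19.3 n53 | top 10 z 19.4 n39 | top 30 z 19.1 n129 | top 50 z 19.0 n231 | 
fit z0 19.0 theta -0.002 sy -0.003 n591
scene 25 ctr [-3.1 66.5] cw ang -84.0 ratio 4.4
scene 25 ctr [ -3.1 -80.6] cw ang -81.0 ratio 4.4
top 46 ctr [ 0.6 74.2] cw ang 83.0 ratio 2.1
top 39 ctr [ -0.2 -70.9] cw ang 80.0 ratio 1.8
```

View pics/end.png

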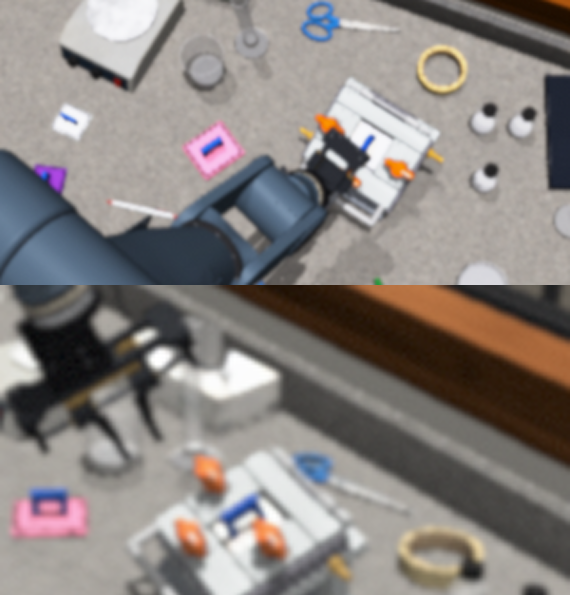

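The frame is shut with the handle through its window. All three orange bars lie parallel to the hinge, at lower crop (210,473), (190,538) and (268,538). The glassware stands where it was and the robot is clear, so I hand in.

```bash
python3 -c "
from h import *
print(workorder.hand_in())"
```

```text
the job is handed in; nothing more can be done
None
```

I loaded the white cassette handle-up into the pocket, lowered the frame by its bar until it was shut, and turned the left, right and front knobs clockwise to their stops. I handed in at about 41 s, with the gripper clear of everything.

**Last checks**
- **Frame:** both cameras show it flat and shut. Its top is at z about 19–20 mm (19 expected) and the opening angle is 0.00 rad.
- **Cassette:** before the frame closed, both cameras showed it seated flat and centred in the pocket to about 1 mm. Its handle now stands through the frame window.
- **Knobs:** each one stopped firmly at about 90° of turn with 0.63–0.68 N m on the wrist. In the pictures all three bars lie parallel to the hinge.
- **Glassware:** the pieces visible in the last picture stand where they were. I checked this by eye only, and did not measure it.

**What disagreed or went differently**
- The arm's reading for the cassette when placed, and for the bar when shut, was about 6 mm higher than the cameras showed. I put this down to both sitting nearer the fingertips in the grip and relied on the cameras.
- The colour-based knob angles came out 6–10° either side of 90°, in opposite directions in the two views. They gave no angle for the front knob, so its locked state rests on the stop force and the picture.
- I stopped the first lowering at about 1.0 rad because a wrist joint was nearing its limit. I raised the frame back to where it holds itself, regripped nearer the fingertips and lowered it again, without letting it drop.
- When the frame met the bed, the wrist force peaked at about 40 N, against the 120 N limit. I eased it off straight away.

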